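# Snap a lamp column onto its foot and index the carousel

### The arm

A 7-joint arm with a two-finger parallel gripper is mounted at the origin on the work surface. World frame = base frame: x ahead of the robot, y to its left, z up, the work surface at z = 0. Lengths are in mm, angles in rad, forces in N, time in s.
With the tool pointing down it reaches from about 375 to 925 mm from the base axis. Payload 3.1 kg.
Tool frame: the origin (TCP) lies on the centre line of the jaws, within the pads' length; the fingertips stand ahead of it and the grasp point (between the pads) lies 6 mm ahead of it (robot.tips_ahead is the z of the fingertips in the tool frame, in mm); z points along the fingers, y is the direction in which the jaws open and shut (so a half turn about z gives the same grasp; the last joint's range is limited). The gripper opens to 85 mm and grips with 20 to 120 N. Pads are 22 mm wide; open, the fingers measure 114 mm over their backs; the gripper's body (76 mm by 85 mm) begins 54 mm behind the grasp point. The pads swing forward as they close: fully open they stand 13 mm farther back than shut.
Start: joints at [-1.273, 0.383, 0.044, 1.598, -0.018, 1.161, -0.05], TCP at [250.584, 599.759, 256.269] pointing down, gripper open.
Joint ranges: [-2.61, 2.61], [-0.41, 2.15], [-1.48, 1.57], [0, 2.5], [-1.57, 4.71], [0.05, 1.97], [-2.85, 2.85]. Speed limits (rad/s): [2.79, 2.79, 3.14, 3.14, 3.14, 3.14, 3.14].

### API

Orientations are given as a unit quaternion [x, y, z, w].
In Python, from bench import robot gives the robot as it stands. The module is installed in compiled form; this text tells all that it offers.
- The arm moves only by the tool apply_moves, never from a script. Its argument "moves" is a list of rows, each an object with "linear": the shift along the world's x, y, z in mm, a list of three; "dr": the turn, a rotation vector about the world's x, y, z in rad, a list of three. In form: [{"linear": [x, y, z], "dr": [wx, wy, wz]}, ...]. A call has 1 to 20 rows; each row shifts and turns the commanded pose from where the row before left it; what a row does not reach is not made up. A row lasts 1/8 s, in which the tool goes at most 62.5 mm and 10.7 degrees, less where a joint would pass 70% of its speed; a pose out of reach is approached as far as the arm can. A call with a gripper value outside its range is refused whole. "gripper" is the finger opening in mm, from 0 to 85.4, set as the call begins (left out, the last holds). The fingers move at their own pace and stop on an object; "newtons" is the grip in N (left out, the last holds). Time passes only in rows, so rows that do not move let the fingers close. It gives the time, the measured TCP pose, the force and the opening at its end, in the units of the state.
- robot.get_state(): the state, without advancing time (a new reading comes with each control period).
- robot.get_image(name): name is "side" or "top"; returns (picture, depth): 384x512x3 uint8, red, green, blue; 384x512 float32, mm along the optical axis (not along the pixel's ray), 0 where there is no reading.
- robot.get_calibration(name): a dict with "K" (3x3 intrinsics, pixels), "extrinsics" (4x4, takes a point from camera to world coordinates). Camera axes: x right, y down, z forward; pixel columns grow to the right and rows downward; lengths in mm; the calibration is good to about 2 mm. A picture is of the moment at which its call begins. get_calibration takes no time and is no camera call.
- robot.close_job(): hands the job in, once; it reports no verdict.
Trained networks look in the newest picture that a camera, given by its name, has taken for a name from the list of things; names that differ only in an ending like _2 or _b are one class to them, and where a whole thing is asked for, a point or a joint stands for the part that bears it (a point fixed in the world has none). Each returns a list of dicts, best first, with "score" (0 to 1); they miss things now and then, are a little off and sometimes report something else, mostly with a low value. They report only what shows in the picture. A call takes as long as a camera call. They do not tell look-alikes from the thing itself.
- robot.look_for(camera, target): "centre" ([row, column] in pixels, amid what is visible of it).
The state is a dict: "time_s": time; "joint_pos": joint angles; "joint_vel": joint speeds; "joint_efforts": joint torques, N m; "position": TCP position; "orientation": TCP orientation; "ft_force": force on the tool from outside, world axes, zero at the start; "torque": the same for the moment, N m; "opening": opening from 0.0 (shut) to 1.0 (fully open).
Only numpy, scipy, OpenCV 4.12 (cv2) and the standard library are available. Lean on these libraries where they do the work, as an engineer would, in place of code of your own. Each camera call takes 0.05 s, during which the arm holds its last target.

### The job

At the lamp assembly carousel, take the silver column from the leaning rack and slide it over the square spigot of the lamp foot at the loading station, hole on the button's side, until it rests on the spring button, and let it stand there. Press the button flush with a fingertip from outside, just below the column's lower edge, so that the column slips down over it, then push the column fully home on the foot so that the button pops out through its hole. Finally turn the carousel by its red pegs one click clockwise (seen from above), so that the next bare foot comes to the loading station; leave the other columns and everything else on the bench where they are.

Things in the scene. Friction and masses are not known exactly. Their poses are not given: they have to be found in the camera images.
- column_center (a point): Centre of the silver lamp column: square plated-steel tube 30 mm outside, 25 inside, 150 long, 0.20 to 0.33 kg; flat black cap closes its top, bottom open. z runs from open end to cap, -x is the face with the hole. It begins in the rack, leaning back 30 degrees (top away from the rack's front), hole side up; its two y faces are free for fingers along the upper 130 mm.
- column_foot (a point): Middle of the column's open lower end, same axes as column_center (75 mm below it).
- column_hole (a point): Centre of the 14 mm hole in the column's -x face, 25 mm above its lower end.
- seat (a point): Root of the square spigot on the lamp foot that begins at the loading station; column_foot must end here. 76 mm above the bench, on a black housing 58 (x) x 52 mm. The spigot is 22.6 mm square, 70 mm tall plus a 7 mm taper. Axes turn with the carousel: z up, -x outward from its axis, where the button is. The foot on the robot's left wears a finished 150 mm column, the one on its right is bare.
- button_tip (a point): Outer end of the spring button, a round-ended 12 mm steel pin standing 8 mm out of the spigot's -x face, 25 mm above the seat; axes as seat. A column resting on it has its lower edge 31 mm above the seat. Pressed flush just below that edge, it lets the column drop a few mm onto the finger and stay over it when the finger leaves; 5 to 15 N on the cap then sends it home (it may sink by itself).
- button (a joint): How far the button is pressed, m: 0 = fully out, 0.008 = flush with the spigot. Spring 2 N at first, 5 N when flush.
- carousel (a joint): Turn of the carousel, rad, clockwise seen from above is positive; it begins in a click at about 0. Clicks every 1.047 (60 degrees): a spring leaf pulls it into the nearest; about 5 N at a peg moves it off, past half-way it runs on by itself.
- axis (a point): Centre of the carousel, on top of its aluminium disc (330 mm across, top 50 mm above the bench). Axes of the fixed base: z up, -x points to the loading station, which faces the robot. Six lamp feet stand on the disc 105 mm from the axis: three finished ones with columns opposite and on the robot's left, two bare ones on its right.
- peg (a point): One of six red upright pegs on the disc's rim, 14 mm thick, 150 mm from the axis, tops 110 mm above the bench; this one begins 30 degrees to the robot's right of the loading station. The point is on the peg's axis 90 mm above the bench, axes as seat. Pushed round towards the robot's left it turns the carousel clockwise.
- rack: Blue sheet-metal rack, 256 mm wide, with three columns side by side 76 mm apart leaning 30 degrees back against a panel 103 mm high along the slope; guides 18 mm high beside each foot. Origin under the middle, z up, -x its front. It stands on the robot's right, the columns leaning to the right; they may be in any order.
- column_black: Black column, 30 x 30 x 140 mm, for another lamp: leave it in the rack. Origin at the middle of its lower end.
- column_green: Green column, 30 x 30 x 130 mm, for another lamp: leave it in the rack. Origin at the middle of its lower end.
- heatsink: Loose finned aluminium heatsink 60 x 44 x 27 mm on the bench, origin under its middle: leave it.
- board: Loose green circuit board 110 x 80 mm with parts up to 29 mm high, origin under its middle: leave it.
- driver: Loose screwdriver 190 mm long lying on the bench, origin at its middle: leave it.
- spool: Loose solder spool, 52 mm across and 37 mm high, origin under its middle: leave it.
Things that resemble listed ones, but are neither listed nor needed, are in the scene too. Leave any pink look-alike of the part that bears column_center alone.

How it is judged:
By the outcome, as a careful person would: the job done as asked, in the order asked, and still so for the second after the job is handed in, with the robot touching nothing.
It also fails if it takes over 72 s, if anything falls off the work surface, if the arm or the gripper's body presses on something with over 40 N, if the wrist force passes 120 N, or if a joint passes its speed limit or range.

## Working session

There is one attempt and no reset: what is moved stays moved. The work goes in short steps, Python scripts to look and compute and a tool call to move; the robot and the scene stay as the last step left them, time stands still between calls to the robot, and variables do not carry over. Pictures are saved under pics/ and viewed, and the job is handed in when it is done.

Besides the shell and the picture viewer there is one more tool, called after "Emit:" as name(argument=value, ...) on one line, values as JSON. apply_moves: Moves the arm, as the interface text tells. Its arguments: {"type":"object","properties":{"moves":{"type":"array","items":{"type":"object","properties":{"linear":{"type":"array","items":{"type":"number"}},"dr":{"type":"array","items":{"type":"number"}}}}},"gripper":{"type":"number"},"newtons":{"type":"number"}},"required":["moves"]}

```bash
mkdir -p pics; cat > h.py <<'E'
import numpy as np, cv2
from bench import robot
from scipy.spatial.transform import Rotation as R
def shot(cam,name):
    p,d=robot.get_image(cam); cv2.imwrite(f'pics/{name}.png',cv2.cvtColor(p,cv2.COLOR_RGB2BGR)); np.savez(f'{name}.npz',p=p,d=d); return p,d
def pt(cam,r,c,d):
    k=robot.get_calibration(cam); K=np.array(k['K']);T=np.array(k['extrinsics'])
    r=np.asarray(r,float);c=np.asarray(c,float);d=np.asarray(d,float)
    P=np.stack([(c-K[0,2])/K[0,0]*d,(r-K[1,2])/K[1,1]*d,d],-1)
    return P@T[:3,:3].T+T[:3,3]
def proj(cam,X):
    k=robot.get_calibration(cam); K=np.array(k['K']);T=np.linalg.inv(np.array(k['extrinsics']))
    q=np.asarray(X)@T[:3,:3].T+T[:3,3]; u=q@K.T; return u[...,:2]/u[...,2:]
E
python3 - <<'E'
from h import *
np.set_printoptions(precision=2,suppress=True)
for c in('side','top'):
    p,d=shot(c,c+'0'); print(c,robot.get_calibration(c))
    for t in ['column_center','column_hole','seat','button_tip','axis','peg','rack','column_black','column_green']:
        L=robot.look_for(c,t)
        for l in L[:4]:
            r,cc=map(int,l['centre']); r=min(max(r,0),383);cc=min(max(cc,0),511)
            print(c,t,round(l['score'],2),l['centre'],pt(c,r,cc,d[r,cc]))
print(robot.get_state(),robot.tips_ahead)
E
```

```text
side {'K': array([[397.1 ,   0.  , 259.66],
       [  0.  , 397.1 , 187.91],
       [  0.  ,   0.  ,   1.  ]]), 'extrinsics': array([[   0.89,   -0.34,    0.31,   87.2 ],
       [  -0.46,   -0.64,    0.62, -813.62],
       [  -0.02,   -0.69,   -0.72,  988.11],
       [   0.  ,    0.  ,    0.  ,    1.  ]])}
side column_center 0.64 [313.4, 234.8] [ 232.4  -356.66   28.64]
side column_center 0.63 [259.7, 399.1] [ 713.17 -428.02   31.79]
side column_center 0.62 [144.3, 277.7] [581.65  48.9  153.72]
side column_center 0.57 [230.9, 301.3] [ 469.06 -284.7   149.75]
side column_hole 0.96 [257.2, 394.4] [ 706.02 -415.69   30.53]
side column_hole 0.71 [231.1, 298.8] [ 470.61 -269.25  126.69]
side column_hole 0.64 [314.6, 235.3] [ 233.1  -361.66   31.44]
side column_hole 0.49 [145.8, 275.6] [574.82  49.89 151.5 ]
side seat 0.91 [142.7, 274.3] [629.61 154.61  65.86]
side seat 0.5 [236.8, 273.6] [ 395.09 -265.68  147.37]
side axis 0.8 [145.3, 274.6] [573.24  53.71 149.29]
side peg 0.97 [144.0, 275.5] [576.19  52.43 153.28]
side rack 0.71 [230.0, 299.6] [ 470.53 -273.58  136.12]
side rack 0.67 [25
[... 932 characters left out ...]
30.3] [ 486.08 -249.29  115.85]
top axis 0.71 [137.6, 190.8] [633.46 154.77  66.71]
top peg 0.65 [135.0, 192.6] [639.71 148.99  65.57]
top column_black 0.91 [205.5, 329.3] [ 423.7  -243.36  122.06]
top column_green 0.7 [154.9, 332.0] [ 569.09 -257.55  114.69]
{'time_s': 1.0, 'joint_pos': array([-1.27,  0.38,  0.04,  1.6 , -0.02,  1.16, -0.05]), 'joint_vel': array([-0., -0., -0.,  0.,  0., -0.,  0.]), 'joint_efforts': array([  0.  , -43.34,   1.02, -24.99,   0.01,   0.  ,  -0.  ]), 'position': array([250.6 , 599.74, 256.28]), 'orientation': array([ 0.2 ,  0.98, -0.  , -0.  ]), 'ft_force': array([-0.17, -0.67, -0.13]), 'torque': array([ 0.01, -0.01,  0.01]), 'opening': 1.0011192552553911} 25.0
```

```bash
python3 - <<'E'
import cv2
for n in('side','top'):
    a=cv2.imread(f'pics/{n}0.png'); cv2.imwrite(f'pics/{n}0b.png',cv2.resize(a,(768,576),interpolation=cv2.INTER_CUBIC))
E
```

```text
(no output)
```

View pics/side0b.png

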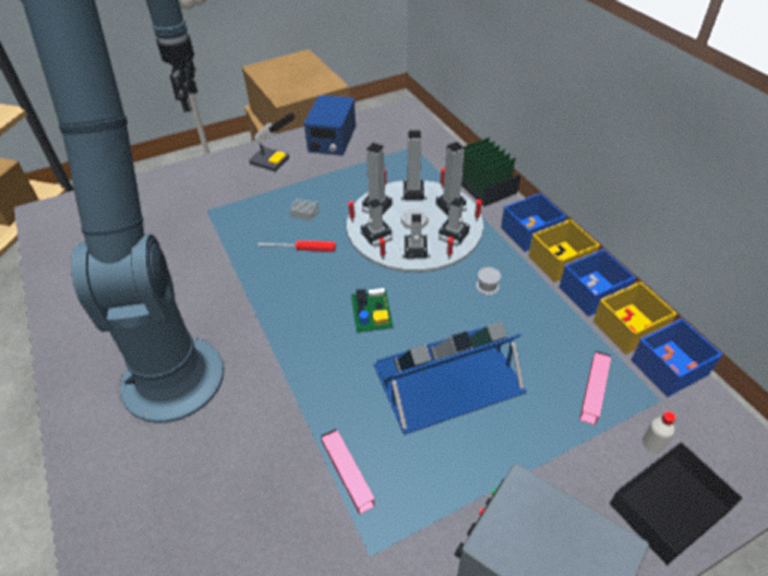

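View pics/top0b.png

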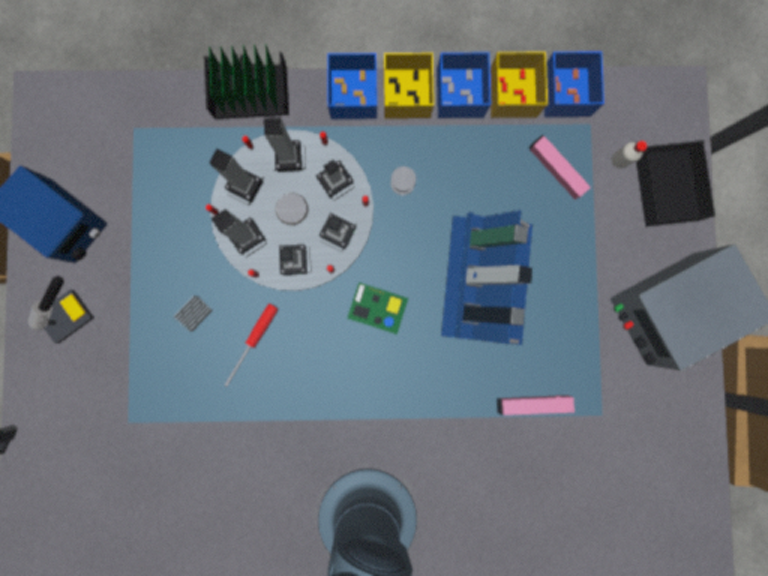

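```bash
cat >> h.py <<'E'
def cloud(cam,name):
    z=np.load(f'{name}.npz'); p,d=z['p'],z['d']; r,c=np.mgrid[:384,:512]
    P=pt(cam,r,c,d); P[d==0]=np.nan; return p,P
def circ_fit(pts,rad):
    from scipy.optimize import least_squares
    f=lambda v:np.hypot(pts[:,0]-v[0],pts[:,1]-v[1])-rad
    s=least_squares(f,pts.mean(0)[:2],loss='soft_l1',f_scale=2); return s.x,np.median(abs(s.fun))
E
python3 - <<'E'
from h import *
np.set_printoptions(precision=1,suppress=True)
for cam in('top','side'):
    p,P=cloud(cam,cam+'0')
    x,y,z=P[...,0],P[...,1],P[...,2]
    # table
    m=(abs(x-350)<60)&(abs(y-150)<60); print(cam,'table z',np.nanmedian(z[m]),np.nanstd(z[m]))
    hsv=cv2.cvtColor(p,cv2.COLOR_RGB2HSV).astype(int)
    red=((hsv[...,0]<8)|(hsv[...,0]>172))&(hsv[...,1]>150)&(z>60)&(z<125)&(x>400)&(x<850)&(y>-60)&(y<400)
    n,l,s,c=cv2.connectedComponentsWithStats(red.astype(np.uint8))
    tops=[]
    for i in range(1,n):
        if s[i,4]<4: continue
        q=P[l==i]; h=q[q[:,2]>np.nanmax(q[:,2])-8]; print(s[i,4],c[i],q.mean(0),'top',h.mean(0)); tops.append(q.mean(0))
    tops=np.array(tops)
    if len(tops)>2:print('circ',circ_fit(tops,150))
    disc=(abs(z-50)<5)&(x>400)&(x<850)&(y>-60)&(y<400)
    m8=disc.astype(np.uint8)
    Q=P[disc]; print('disc z',np.median(Q[:,2]))
    # edge: outermost per angle
    c0=np.array([630,140.]) 
    for _ in range(3):
        a=np.arctan2(Q[:,1]-c0[1],Q[:,0]-c0[0]); r=np.hypot(*(Q[:,:2]-c0).T)
        e=[]
        for b in np.arange(-np.pi,np.pi,.1):
            k=(a>=b)&(a<b+.1)&(r<190)
            if k.sum()>3:
                j=np.where(k)[0]; e.append(Q[j[np.argmax(r[k])]])
        c0,res=circ_fit(np.array(e),165)
    print('disc c',c0,res)
E
```

```text
top table z 0.4710391528337823 3.9123502547854745
15 [215.1  90.5] [761.1  75.2 104.1] top [761.9  75.6 107.4]
20 [164.2  93.7] [754.  223.7 101.1] top [755.2 224.5 108.6]
10 [243.2 132.5] [635.5  -5.  108. ] top [635.9  -5.1 108.7]
15 [139.9 138.7] [621.6 291.9 104.1] top [621.7 292.4 107.2]
8 [220.1 178.9] [502.3  62.  109. ] top [502.7  62.3 109.7]
9 [167.3 181.6] [496.5 211.9 108.4] top [496.6 212.4 109.1]
circ (array([628.3, 143.1]), np.float64(0.9232740613939683))
disc z 49.9737846587534
disc c [631.  144.7] 1.1861692186416235
side table z 1.0563452811329626 4.720706944762129
7 [295. 115.] [755.9 221.8  97.6] top [756.2 223.3 108. ]
23 [318.7 137.2] [763.1  71.4  95.8] top [763.6  73.  106.6]
10 [233.6 137.1] [496.8 209.3 100.6] top [496.9 209.4 107.7]
23 [299.9 162.3] [638.5  -6.7  93.2] top [637.8  -7.2 106.7]
20 [254.5 162.8] [504.   60.4  95.6] top [505.1  63.4 107.6]
circ (array([630.1, 141.9]), np.float64(0.5704336725658834))
disc z 50.456406930572655
disc c [631.3 142.8] 1.659911628254548
```

```bash
python3 - <<'E'
import cv2
a=cv2.imread('pics/side0.png')[205:300,240:360]; b=cv2.imread('pics/top0.png')[135:235,285:365]
c=cv2.imread('pics/side0.png')[80:185,225:330]; d=cv2.imread('pics/top0.png')[70:200,130:255]
f=lambda i:cv2.resize(i,(400,300),interpolation=cv2.INTER_CUBIC)
import numpy as np
cv2.imwrite('pics/crop1.png',np.vstack([np.hstack([f(a),f(b)]),np.hstack([f(c),f(d)])]))
E
```

```text
(no output)
```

View pics/crop1.png

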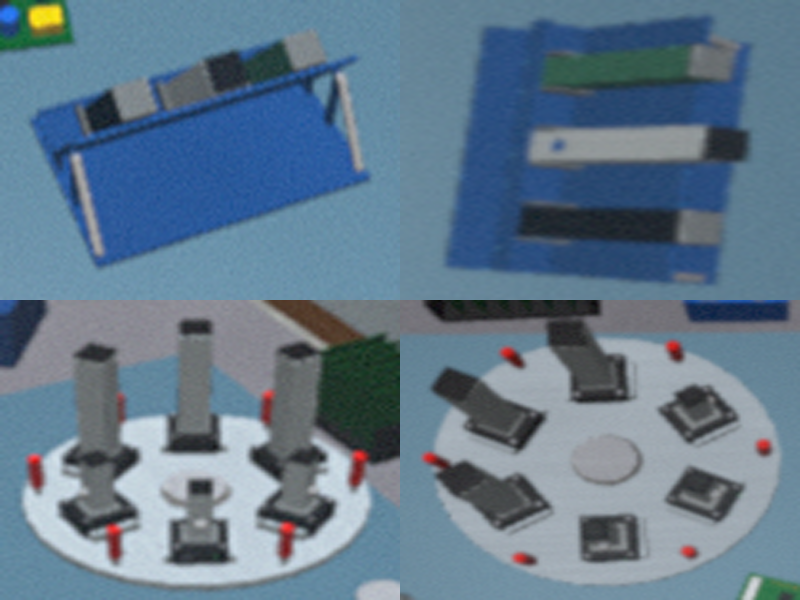

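```bash
python3 - <<'E'
from h import *
np.set_printoptions(precision=1,suppress=True,linewidth=150)
p,P=cloud('top','top0')
for r in range(172,194,2):
    print(r,[ (int(c),*np.round(P[r,c]).astype(int),p[r,c].tolist()) for c in range(308,358,4)])
E
```

```text
172 [(308, np.int64(526), np.int64(-198), np.int64(50), [45, 76, 122]), (312, np.int64(527), np.int64(-213), np.int64(38), [44, 79, 130]), (316, np.int64(528), np.int64(-226), np.int64(33), [43, 81, 132]), (320, np.int64(528), np.int64(-239), np.int64(31), [47, 76, 117]), (324, np.int64(526), np.int64(-248), np.int64(47), [43, 74, 111]), (328, np.int64(524), np.int64(-256), np.int64(65), [40, 71, 112]), (332, np.int64(522), np.int64(-265), np.int64(76), [40, 71, 112]), (336, np.int64(520), np.int64(-274), np.int64(90), [46, 73, 114]), (340, np.int64(518), np.int64(-281), np.int64(107), [34, 68, 109]), (344, np.int64(517), np.int64(-290), np.int64(115), [44, 78, 127]), (348, np.int64(530), np.int64(-332), np.int64(6), [39, 77, 128]), (352, np.int64(530), np.int64(-345), np.int64(7), [56, 89, 130]), (356, np.int64(530), np.int64(-359), np.int64(0), [95, 127, 145])]
174 [(308, np.int64(521), np.int64(-199), np.int64(44), [44, 76, 120]), (312, np.int64(522), np.int64(-213), np.int64(36), [38, 78, 130]), (316, np.int64(522), np.int64(-226), np.int64(33), [41, 77, 129]), (320, np.int64(521
[... 7969 characters left out ...]
np.int64(31), [43, 76, 128]), (320, np.int64(466), np.int64(-235), np.int64(40), [47, 74, 109]), (324, np.int64(465), np.int64(-245), np.int64(54), [35, 68, 109]), (328, np.int64(464), np.int64(-253), np.int64(70), [39, 74, 113]), (332, np.int64(462), np.int64(-261), np.int64(88), [37, 69, 111]), (336, np.int64(461), np.int64(-270), np.int64(98), [40, 72, 113]), (340, np.int64(460), np.int64(-278), np.int64(113), [44, 76, 118]), (344, np.int64(467), np.int64(-319), np.int64(3), [41, 75, 124]), (348, np.int64(467), np.int64(-331), np.int64(2), [42, 75, 126]), (352, np.int64(467), np.int64(-346), np.int64(-5), [89, 118, 140]), (356, np.int64(467), np.int64(-358), np.int64(-3), [91, 122, 144])]
```

```bash
python3 - <<'E'
from h import *
np.set_printoptions(precision=2,suppress=True,linewidth=150)
from scipy.optimize import minimize
p,P=cloud('top','top0'); g=p.astype(float).mean(2); sat=p.max(2).astype(int)-p.min(2)
r,c=np.mgrid[:384,:512]
roi=(r>170)&(r<196)&(c>305)&(c<360)
bright=roi&(g>118)&(sat<30)
m=cv2.morphologyEx(bright.astype(np.uint8),cv2.MORPH_CLOSE,np.ones((5,5)))
n,l,s,ce=cv2.connectedComponentsWithStats(m); i=1+np.argmax(s[1:,4]); m=l==i; print(s[i],ce[i])
core=cv2.erode(m.astype(np.uint8),np.ones((3,3)))>0; core&=g>130
Q=P[core]; 
# plane fit robust
for _ in range(4):
    mu=Q.mean(0); u,sv,vt=np.linalg.svd(Q-mu); n_=vt[2]; e=(Q-mu)@n_; Q=Q[abs(e)<3*e.std()+1e-6]
n_*=np.sign(n_[2]); print('face normal',n_,'axis',vt[0],'std',e.std(),'mean',mu,'lean',np.degrees(np.arcsin(n_[2])))
cap=roi&(g<70)&(c>=345)&(P[...,2]>140)
capc=cv2.erode(cap.astype(np.uint8),np.ones((3,3)))>0
print('cap n',cap.sum(),P[cap].mean(0),np.c_[r[cap],c[cap]].mean(0)); 
# side camera
ps,Ps=cloud('side','side0')
# silhouette fit: params foot center xyz, yaw (lean fixed 30deg)
def model(v):
    X,Y,Z,yaw=v[:4]; th=np.radians(30)
    h=np.array([np.cos(yaw),np.sin(yaw),0]) # column y axis ~ +x world
    b=np.array([np.sin(yaw),-np.cos(yaw),0]) # back dir ~ -y
    ax=np.sin(th)*b+np.cos(th)*np.array([0,0,1]); xn=np.cos(th)*b-np.sin(th)*np.array([0,0,1]) # column +x (away from hole)
    return np.array([X,Y,Z]),h,ax,xn
def poly(v,cam):
    f,h,ax,xn=model(v)
    face=[f-15*xn+s*15*h+t*ax for s,t in((-1,0),(1,0),(1,150),(-1,150))]
    capp=[f+150*ax+s*15*h+t*xn for s,t in((-1,-15),(1,-15),(1,15),(-1,15))]
    return proj(cam,face),proj(cam,capp)
def fill(pl):
    S=8; im=np.zeros((30*S,60*S),np.uint8); q=((pl+0.5-[302,168])*S*16).round().astype(np.int32)
    cv2.fillConvexPoly(im,q,255,shift=4); return cv2.resize(im,(60,30),interpolation=cv2.INTER_AREA)/255.
gs=g[168:198,302:362]; st=sat[168:198,302:362]
B=np.clip((gs-80)/(148-80),0,1)*(st<45); fh,_=poly([485,-190,30,0],'top')
D=((gs<75)&(st<35)).astype(float); D[:,:40]=0
hole=None
fz=lambda v:0
def cost(v):
    F,C=poly(v,'top'); f,h,ax,xn=model(v)
    e=((Q-(f-15*xn))@xn)
    return ((cv2.GaussianBlur(fill(F),(3,3),.6)-B)**2).sum()+((cv2.GaussianBlur(fill(C),(3,3),.6)-D)**2).sum()+ 20*(e.mean()/2)**2
best=None
f0=mu-75*np.array([0,-.5,.866])+15*np.array([0,-.866,-.5])
for yaw in(-.08,-.04,0,.04,.08):
  s=minimize(cost,[*f0,yaw],method='Nelder-Mead',options=dict(initial_simplex=np.array([[*f0,yaw]]+[list(np.array([*f0,yaw])+d) for d in np.diag([4,4,4,.05])]),maxiter=600,xatol=.02,fatol=.01))
  print(s.x,s.fun)
  if best is None or s.fun<best.fun: best=s
f,h,ax,xn=model(best.x); print('foot',f,'top',f+150*ax,'h',h,'ax',ax,'hole side',-xn)
for cam in('top','side'):
    im=cv2.imread(f'pics/{cam}0.png'); im=cv2.resize(im,None,fx=6,fy=6,interpolation=cv2.INTER_CUBIC)
    for pl in poly(best.x,cam): cv2.polylines(im,[((pl+.5)*6).round().astype(np.int32)],True,(0,0,255),1)
    y,x=(160,290) if cam=='top' else (200,255)
    cv2.imwrite(f'pics/fit_{cam}.png',im[y*6:(y+55)*6,x*6:(x+80)*6])
E
```

```text
[311 177  35  12 354] [328.38 182.43]Traceback (most recent call last):
  File "<stdin>", line 14, in <module>
    u, s, vh = gufunc(a, signature=signature)
               ~~~~~~^^^^^^^^^^^^^^^^^^^^^^^^
    raise LinAlgError("SVD did not converge")
numpy.linalg.LinAlgError: SVD did not converge
```

NaN depths in the core; filter them.

```bash
cat > fit.py <<'E'
from h import *
np.set_printoptions(precision=2,suppress=True,linewidth=150)
from scipy.optimize import minimize
p,P=cloud('top','top0'); g=p.astype(float).mean(2); sat=p.max(2).astype(int)-p.min(2)
r,c=np.mgrid[:384,:512]
roi=(r>170)&(r<196)&(c>305)&(c<360)
bright=roi&(g>118)&(sat<30)
m=cv2.morphologyEx(bright.astype(np.uint8),cv2.MORPH_CLOSE,np.ones((5,5)))
core=cv2.erode(m,np.ones((3,3)))>0; core&=(g>130)&(c>313)
Q=P[core]; Q=Q[np.isfinite(Q).all(1)]
for _ in range(4):
    mu=Q.mean(0); u,sv,vt=np.linalg.svd(Q-mu,full_matrices=False); n_=vt[2]; e=(Q-mu)@n_; Q=Q[abs(e)<3*e.std()+1e-6]
n_*=np.sign(n_[2]); print('face normal',n_,'axis',vt[0],'std',e.std(),'mean',mu,'n',len(Q),'lean',np.degrees(np.arcsin(n_[2])))
def model(v):
    X,Y,Z,yaw=v[:4]; th=np.radians(30)
    h=np.array([np.cos(yaw),np.sin(yaw),0]); b=np.array([np.sin(yaw),-np.cos(yaw),0]); k=np.array([0,0,1])
    return np.array([X,Y,Z]),h,np.sin(th)*b+np.cos(th)*k,np.cos(th)*b-np.sin(th)*k
def poly(v,cam):
    f,h,ax,xn=model(v)
    face=[f-15*xn+s*15*h+t*ax for s,t in((-1,0),(1,0),(1,150),(-1,150))]
    capp=[f+150*ax+s*15*h+t*xn for s,t in((-1,-15),(1,-15),(1,15),(-1,15))]
    return proj(cam,face),proj(cam,capp)
def fill(pl):
    S=8; im=np.zeros((30*S,60*S),np.uint8); q=((pl+0.5-[302,168])*S*16).round().astype(np.int32)
    cv2.fillConvexPoly(im,q,255,shift=4); return cv2.GaussianBlur(cv2.resize(im,(60,30),interpolation=cv2.INTER_AREA)/255.,(3,3),.6)
gs=g[168:198,302:362]; st=sat[168:198,302:362]
B=np.clip((gs-115)/(33),0,1)*(st<45)
B=cv2.morphologyEx(B,cv2.MORPH_CLOSE,np.ones((5,5)))
D=((gs<75)&(st<35)).astype(float); D[:,:40]=0
def cost(v):
    F,C=poly(v,'top'); f,h,ax,xn=model(v)
    e=((Q-(f-15*xn))@xn)
    return ((fill(F)-B)**2).sum()+((fill(C)-D)**2).sum()+ 20*(e.mean()/2)**2
if __name__=='__main__':
  best=None
  f0=mu-75*np.array([0,-.5,.866])+15*np.array([0,-.866,-.5])
  for yaw in(-.08,-.04,0,.04,.08):
    v0=np.array([*f0,yaw])
    s=minimize(cost,v0,method='Nelder-Mead',options=dict(initial_simplex=np.array([v0]+[v0+d for d in np.diag([4,4,4,.05])]),maxiter=600,xatol=.02,fatol=.01))
    print(s.x,s.fun)
    if best is None or s.fun<best.fun: best=s
  f,h,ax,xn=model(best.x); print('foot',f,'top',f+150*ax,'h',h,'ax',ax)
  out=[]
  for cam in('top','side'):
    im=cv2.imread(f'pics/{cam}0.png'); im=cv2.resize(im,None,fx=6,fy=6,interpolation=cv2.INTER_CUBIC)
    for pl in poly(best.x,cam): cv2.polylines(im,[((pl+.5)*6).round().astype(np.int32)],True,(0,0,255),1)
    y,x=(165,295) if cam=='top' else (210,270)
    out.append(im[y*6:(y+45)*6,x*6:(x+65)*6])
  cv2.imwrite('pics/fit1.png',np.hstack(out))
E
python3 fit.py
```

```text
face normal [0.12 0.86 0.5 ] axis [-0.07 -0.5   0.87] std 1.2294517848014854 mean [ 487.96 -248.51  116.51] n 239 lean 30.054020647012276
[ 492.33 -217.39   31.95   -0.14] 28.742204094041632
[ 492.26 -217.47   32.21   -0.14] 28.775442869751167
[ 492.28 -217.47   32.09   -0.14] 28.80228378682355
[ 492.26 -217.43   32.06   -0.14] 28.828994000461485
[ 492.32 -217.38   31.86   -0.15] 28.879978949571964
foot [ 492.33 -217.39   31.95] top [ 481.73 -291.64  161.86] h [ 0.99 -0.14  0.  ] ax [-0.07 -0.49  0.87]
```

View pics/fit1.png

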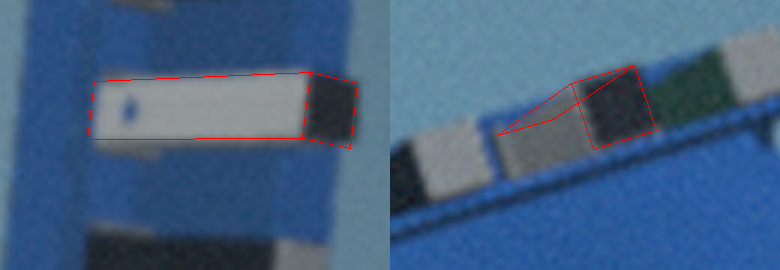

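```bash
python3 - <<'E'
from h import *
np.set_printoptions(precision=3,suppress=True)
p,P=cloud('top','top0'); hsv=cv2.cvtColor(p,cv2.COLOR_RGB2HSV).astype(int); g=p.mean(2)
r,c=np.mgrid[:384,:512]; fin=np.isfinite(P).all(2)
def fit(m,n):
    m=cv2.erode(m.astype(np.uint8),np.ones((3,3)))>0; Q=P[m&fin]
    Q=Q[abs(Q-np.median(Q,0)).max(1)<150]
    for _ in range(6):
        mu=Q.mean(0); vt=np.linalg.svd(Q-mu,full_matrices=False)[2]; e=(Q-mu)@vt[2]; Q=Q[abs(e)<2.5*e.std()]
    v=vt[2]*np.sign(vt[2][2]); print(n,len(Q),v,'yaw',-np.arctan2(v[0],v[1]),'elev',np.degrees(np.arcsin(v[2])),mu)
fit((r>150)&(r<165)&(c>312)&(c<346)&(hsv[...,0]>40)&(hsv[...,0]<85)&(hsv[...,1]>80),'green')
fit((r>200)&(r<220)&(c>306)&(c<345)&(g<60),'black')
blue=(hsv[...,0]>100)&(hsv[...,0]<118)&(hsv[...,1]>140)&(c>322)&(c<346)&(P[...,2]>40)
fit(blue&(r>165)&(r<177),'p1'); fit(blue&(r>191)&(r<203),'p2')
# foot positions? rack outline corners via blue mask
b=(hsv[...,0]>100)&(hsv[...,0]<118)&(hsv[...,1]>140)&(c>285)&(c<365)&(r>130)&(r<235)&fin
Q=P[b&(abs(P[...,2]-45)<12)&(c<316)]
for lo in range(380,600,20):
    k=(Q[:,0]>lo)&(Q[:,0]<lo+20)
    if k.sum()>2: print(lo,k.sum(),'ymax',np.sort(Q[k,1])[-3:].mean())
E
```

```text
green 186 [0.127 0.856 0.501] yaw -0.14747488598445602 elev 30.03612295557362 [ 561.556 -249.04   102.555]
black 241 [0.105 0.861 0.497] yaw -0.1215041693305712 elev 29.801655420294743 [ 412.374 -233.458  105.972]
p1 154 [0.085 0.867 0.491] yaw -0.09747556640518742 elev 29.40581995673891 [ 525.853 -267.255   80.545]
p2 144 [0.104 0.854 0.509] yaw -0.12101166820798241 elev 30.611917292185176 [ 448.159 -261.784   87.302]
380 49 ymax -183.60798337881792
400 21 ymax -185.93450567111077
420 28 ymax -187.75995526373558
440 53 ymax -191.08074367787935
460 37 ymax -192.68640337762452
480 20 ymax -194.99196171101286
500 20 ymax -198.36544729190268
520 48 ymax -199.0459560761714
540 32 ymax -202.56679781685742
560 20 ymax -205.18080242423295
580 27 ymax -206.80372983377922
```

```bash
cat >> h.py <<'E'
def cur():
    s=robot.get_state(); return np.array(s['position']),R.from_quat(s['orientation']),s
def mk(y,z):
    y=np.array(y,float);z=np.array(z,float);z/=np.linalg.norm(z);y-=z*(y@z);y/=np.linalg.norm(y)
    return R.from_matrix(np.c_[np.cross(y,z),y,z])
def delta(pos,rot):
    p,r,s=cur(); v=(rot*r.inv()).as_rotvec()
    print('dlin',np.round(np.array(pos)-p,2),'drot',np.round(v,4),'deg',round(np.degrees(np.linalg.norm(v)),1)); return v
YAW=-.12
hh=np.array([np.cos(YAW),np.sin(YAW),0]); bb=np.array([np.sin(YAW),-np.cos(YAW),0]); kk=np.array([0,0,1.])
AX=.5*bb+np.cos(np.pi/6)*kk
E
python3 - <<'E'
from h import *
p,r,s=cur(); M=r.as_matrix(); print(M.round(4), 'heading y',np.arctan2(M[1,1],M[0,1]), s['time_s'])
G=np.array([481.8,-291.6,162])-20*AX; print('G',G,-AX, 'pre',G+90*AX)
delta(G,mk(hh,[0,0,-1]))
E
```

```text
[[-0.9227  0.3855 -0.    ]
 [ 0.3855  0.9227 -0.    ]
 [ 0.     -0.     -1.    ]] heading y 1.1750215944721023 1.0
G [ 482.99712207 -281.67191364  144.67949192] [ 0.0598561   0.49640432 -0.8660254 ] pre [ 477.61007274 -326.34830225  222.62177826]
dlin [ 232.4  -881.41 -111.6 ] drot [-0.    -0.    -1.295] deg 74.2
```

Emit:
apply_moves(gripper=60, newtons=40, moves=[{"linear": [36, -45, 12], "dr": [0, 0, -0.1295]}, {"linear": [36, -45, 12], "dr": [0, 0, -0.1295]}, {"linear": [36, -45, 12], "dr": [0, 0, -0.1295]}, {"linear": [36, -45, 12], "dr": [0, 0, -0.1295]}, {"linear": [36, -45, 12], "dr": [0, 0, -0.1295]}, {"linear": [4, -55, 0], "dr": [0, 0, -0.1295]}, {"linear": [4, -55, 0], "dr": [0, 0, -0.1295]}, {"linear": [4, -55, 0], "dr": [0, 0, -0.1295]}, {"linear": [4, -55, 0], "dr": [0, 0, -0.1295]}, {"linear": [4, -55, 0], "dr": [0, 0, -0.1295]}, {"linear": [4, -55, 0], "dr": [0.0743, -0.009, 0]}, {"linear": [4, -55, 0], "dr": [0.0743, -0.009, 0]}, {"linear": [4, -55, 0], "dr": [0.0743, -0.009, 0]}, {"linear": [4, -55, 0], "dr": [0.0743, -0.009, 0]}, {"linear": [4, -55, 0], "dr": [0.0743, -0.009, 0]}, {"linear": [4, -55, 0], "dr": [0.0743, -0.009, 0]}, {"linear": [4, -55, 0], "dr": [0.0743, -0.009, 0]}, {"linear": [0, -14, -20], "dr": [0, 0, 0]}, {"linear": [0, -14, -20], "dr": [0, 0, 0]}, {"linear": [0, -13, -20], "dr": [0, 0, 0]}])

```text
time_s: 3.5
position: [478.7, -327.1, 255.4]
orientation: [0.723, 0.641, 0.194, -0.172]
ft_force: [0.3, 0.4, -0.3]
opening: 0.703
```

```bash
python3 - <<'E'
from h import *
p,r,s=cur(); print(s['time_s'],p,s['joint_pos'].round(2),s['ft_force'],s['opening'])
G=np.array([481.8,-291.6,162])-20*AX
delta(G+90*AX,mk(hh,-AX))
for c in('top','side'):
    shot(c,c+'1')
a=cv2.imread('pics/side1.png')[150:330,200:400]; b=cv2.imread('pics/top1.png')[100:280,280:480]
f=lambda i:cv2.resize(i,(400,360),interpolation=cv2.INTER_CUBIC)
cv2.imwrite('pics/c1.png',np.hstack([f(a),f(b)]))
E
```

```text
3.5 [ 478.6645386  -327.11249629  255.35666772] [ 0.08  0.61  0.93  1.64 -0.79  1.62  1.06] [ 0.26399532  0.38166743 -0.27364651] 0.703029679586757
dlin [ -1.05   0.76 -32.73] drot [-0.      0.0001  0.0002] deg 0.0
```

View pics/c1.png

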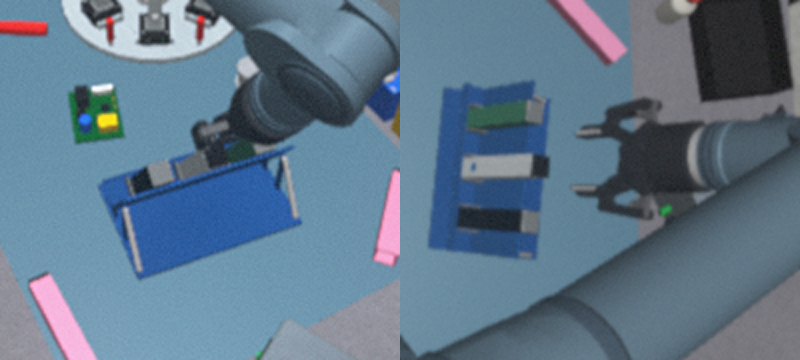

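Emit:
apply_moves(moves=[{"linear": [-1, 0.8, -17]}, {"linear": [0, 0, -16]}, {"linear": [1.2, 10, -17.3]}, {"linear": [1.2, 10, -17.3]}, {"linear": [0.6, 5, -8.7]}, {"linear": [0.6, 5, -8.7]}, {"linear": [0.6, 5, -8.7]}])

```text
schema error: expected keys linear, dr
```

```bash
python3 - <<'E'
from h import *
p,r,s=cur(); print(s['time_s'],p,s['ft_force'],s['opening'])
G=np.array([481.8,-291.6,162])-20*AX
delta(G,mk(hh,-AX))
for c in('top','side'):
    shot(c,c+'2')
a=cv2.imread('pics/side2.png')[190:270,250:350]; b=cv2.imread('pics/top2.png')[140:220,300:400]
f=lambda i:cv2.resize(i,(400,320),interpolation=cv2.INTER_CUBIC)
cv2.imwrite('pics/c2.png',np.hstack([f(a),f(b)]))
E
```

```text
3.6 [ 477.43626603 -326.57983275  253.80572311] [0.2772162  0.41932391 0.3525575 ] 0.7056377021708613
dlin [   5.56   44.91 -109.13] drot [-0.0015 -0.004   0.0017] deg 0.3
```

View pics/c2.png

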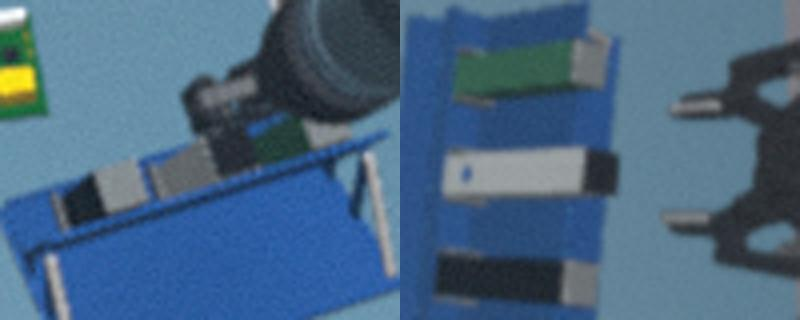

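Emit:
apply_moves(moves=[{"linear": [0, 0, -16], "dr": [0, 0, 0]}, {"linear": [0, 0, -15.5], "dr": [0, 0, 0]}, {"linear": [1.2, 10, -17.3], "dr": [0, 0, 0]}, {"linear": [1.2, 10, -17.3], "dr": [0, 0, 0]}, {"linear": [0.6, 5, -8.7], "dr": [0, 0, 0]}, {"linear": [0.6, 5, -8.7], "dr": [0, 0, 0]}, {"linear": [0, 0, 0], "dr": [0, 0, 0]}])

```text
time_s: 4.58
position: [482.1, -295.5, 172.2]
orientation: [0.723, 0.641, 0.194, -0.172]
ft_force: [0.6, -0.0, 0.6]
opening: 0.703
```

```bash
python3 - <<'E'
from h import *
p,r,s=cur(); print(s['time_s'],p,s['ft_force'],s['opening'])
G=np.array([481.8,-291.6,162])-20*AX
delta(G,mk(hh,-AX))
for c in('top','side'):
    shot(c,c+'2')
a=cv2.imread('pics/side2.png')[190:270,250:350]; b=cv2.imread('pics/top2.png')[140:220,300:400]
f=lambda i:cv2.resize(i,(400,320),interpolation=cv2.INTER_CUBIC)
cv2.imwrite('pics/c2.png',np.hstack([f(a),f(b)]))
E
```

```text
4.575 [ 482.13941254 -295.54023084  172.20156124] [ 0.5979608  -0.01241815  0.64095487] 0.7034584025183717
dlin [  0.86  13.87 -27.52] drot [-0.0011 -0.0005 -0.0006] deg 0.1
```

View pics/c2.png

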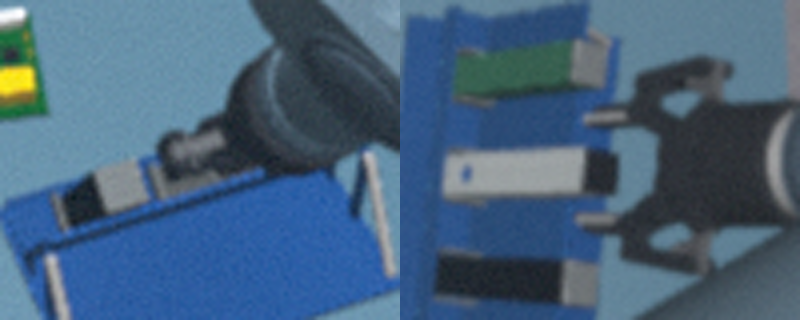

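Emit:
apply_moves(moves=[{"linear": [-0.4, 5, -9], "dr": [0, 0, 0]}, {"linear": [-0.4, 5, -9], "dr": [0, 0, 0]}, {"linear": [0, 4, -9.5], "dr": [0, 0, 0]}, {"linear": [0, 0, 0], "dr": [0, 0, 0]}])

```text
time_s: 5.18
position: [481.0, -281.0, 144.1]
orientation: [0.722, 0.641, 0.194, -0.173]
ft_force: [0.3, 0.7, -0.3]
opening: 0.697
```

Emit:
apply_moves(gripper=20, newtons=60, moves=[{"linear": [0, 0, 0], "dr": [0, 0, 0]}, {"linear": [0, 0, 0], "dr": [0, 0, 0]}, {"linear": [0, 0, 0], "dr": [0, 0, 0]}, {"linear": [0, 0, 0], "dr": [0, 0, 0]}, {"linear": [0, 0, 0], "dr": [0, 0, 0]}, {"linear": [0, 0, 0], "dr": [0, 0, 0]}])

```text
time_s: 5.92
position: [481.7, -282.7, 145.7]
orientation: [0.723, 0.641, 0.194, -0.171]
ft_force: [0.6, -1.2, 1.4]
opening: 0.344
```

```bash
python3 - <<'E'
from h import *
p,r,s=cur(); print(s['time_s'],p,s['ft_force'],s['opening'],s['torque'])
for c in('top','side'):
    shot(c,c+'3')
a=cv2.imread('pics/side3.png')[190:270,250:350]; b=cv2.imread('pics/top3.png')[140:220,300:400]
f=lambda i:cv2.resize(i,(400,320),interpolation=cv2.INTER_CUBIC)
cv2.imwrite('pics/c3.png',np.hstack([f(a),f(b)]))
E
```

```text
5.925 [ 481.72371379 -282.72526449  145.66777784] [ 0.55086977 -1.16107352  1.35009742] 0.3444414887633119 [-0.58341711 -0.13162842 -0.11823039]
```

View pics/c3.png

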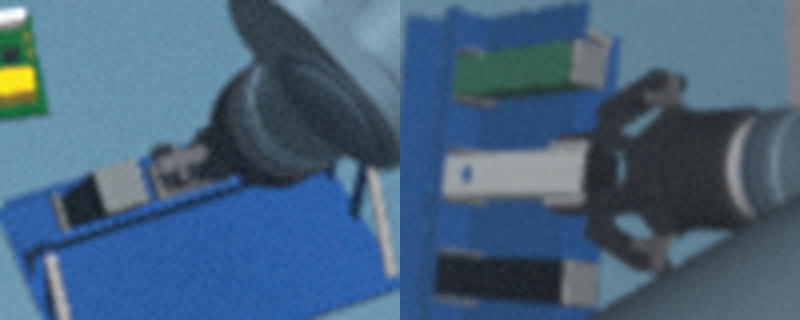

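Emit:
apply_moves(moves=[{"linear": [-0.5, -3.7, 6.5], "dr": [0, 0, 0]}, {"linear": [-0.9, -7.4, 13], "dr": [0, 0, 0]}, {"linear": [-0.9, -7.4, 13], "dr": [0, 0, 0]}, {"linear": [-0.9, -7.4, 13], "dr": [0, 0, 0]}, {"linear": [-0.9, -7.4, 13], "dr": [0, 0, 0]}, {"linear": [-0.9, -7.4, 13], "dr": [0, 0, 0]}, {"linear": [0, 0, 25], "dr": [0, 0, 0]}, {"linear": [0, 0, 25], "dr": [0, 0, 0]}, {"linear": [0, 0, 25], "dr": [0, 0, 0]}, {"linear": [0, 0, 25], "dr": [0, 0, 0]}, {"linear": [0, 25, 3], "dr": [-0.104, 0.0125, 0]}, {"linear": [0, 25, 3], "dr": [-0.104, 0.0125, 0]}, {"linear": [0, 25, 3], "dr": [-0.104, 0.0125, 0]}, {"linear": [0, 25, 3], "dr": [-0.104, 0.0125, 0]}, {"linear": [0, 25, 3], "dr": [-0.104, 0.0125, 0]}])

```text
time_s: 7.9
position: [475.8, -197.1, 332.4]
orientation: [0.749, 0.663, -0.0, -0.0]
ft_force: [-0.6, -0.1, -2.2]
opening: 0.345
```

```bash
python3 - <<'E'
from h import *
p,r,s=cur(); print(s['time_s'],p,s['joint_pos'].round(2),s['ft_force'],s['opening'],s['torque'],r.as_matrix().round(4))
for c in('top','side'):
    shot(c,c+'4')
a=cv2.imread('pics/side4.png')[90:290,180:380]; b=cv2.imread('pics/top4.png')[90:290,230:430]
f=lambda i:cv2.resize(i,(400,400),interpolation=cv2.INTER_CUBIC)
cv2.imwrite('pics/c4.png',np.hstack([f(a),f(b)]))
E
```

```text
7.9 [ 475.82990926 -197.14742135  332.37535522] [-0.87  0.1   1.28  1.86 -0.1   1.25  0.31] [-0.61870799 -0.13600399 -2.22172967] 0.3447736304792603 [0.09524794 0.0548134  0.01474563] [[ 1.213e-01  9.926e-01 -3.000e-04]
 [ 9.926e-01 -1.213e-01 -2.000e-04]
 [-3.000e-04 -3.000e-04 -1.000e+00]]
```

View pics/c4.png

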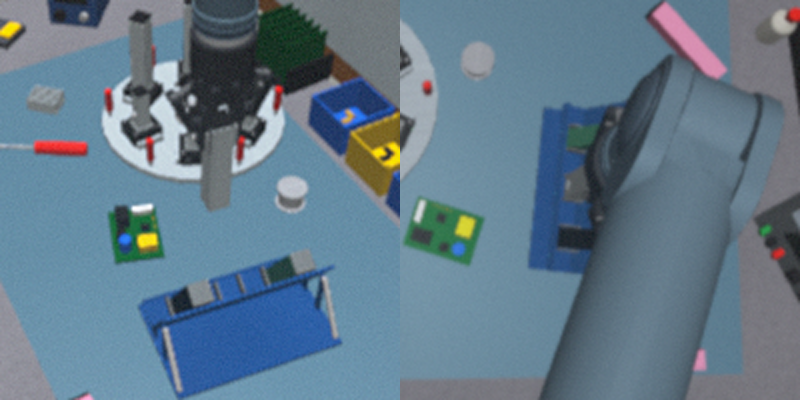

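Emit:
apply_moves(moves=[{"linear": [4.1, 28, 0], "dr": [0, 0, 0.145]}, {"linear": [4.1, 28, 0], "dr": [0, 0, 0.145]}, {"linear": [4.1, 28, 0], "dr": [0, 0, 0.145]}, {"linear": [4.1, 28, 0], "dr": [0, 0, 0.145]}, {"linear": [4.1, 28, 0], "dr": [0, 0, 0.145]}, {"linear": [4.1, 28, 0], "dr": [0, 0, 0.145]}, {"linear": [4.1, 28, 0], "dr": [0, 0, 0.145]}, {"linear": [4.1, 28, 0], "dr": [0, 0, 0.145]}, {"linear": [4.1, 28, 0], "dr": [0, 0, 0.145]}, {"linear": [4.1, 28, 0], "dr": [0, 0, 0.145]}, {"linear": [4.1, 28, 0], "dr": [0, 0, 0.145]}, {"linear": [3.9, 27, 0], "dr": [0, 0, 0.145]}, {"linear": [0, 0, 0], "dr": [0, 0, 0]}])

```text
time_s: 9.62
position: [524.8, 139.9, 331.9]
orientation: [-0.026, 1.0, 0.001, -0.001]
ft_force: [0.1, -0.2, -2.8]
opening: 0.34
```

```bash
python3 - <<'E'
from h import *
np.set_printoptions(precision=3,suppress=True)
p,r,s=cur(); print(s['time_s'],p,s['joint_pos'].round(2),s['ft_force'],s['opening'],r.as_matrix().round(4))
delta([524.6,138.1,p[2]],mk([-.047,.9989,0],[0,0,-1]))
for c in('top','side'):
    shot(c,c+'5')
a=cv2.imread('pics/side5.png'); b=cv2.imread('pics/top5.png')
f=lambda i:cv2.resize(i,(400,400),interpolation=cv2.INTER_CUBIC)
cv2.imwrite('pics/c5.png',np.hstack([f(a[70:200,210:340]),f(b[90:240,130:280])]))
# column points in side view
P=cloud('side','side5')[1]; x,y,z=P[...,0],P[...,1],P[...,2]
m=(abs(x-520)<40)&(abs(y-130)<45)&(z>170)&(z<300)
rr,cc=np.where(m)
for zz in range(170,310,12):
    k=m&(abs(z-zz)<6)
    if k.sum()>3: r2,c2=np.where(k); print(zz,k.sum(),r2.min(),r2.max(),c2.min(),c2.max(),P[k].mean(0))
E
```

```text
9.625 [524.79  139.914 331.891] [-1.16  0.15  0.92  1.8  -0.13  1.26  1.42] [ 0.124 -0.237 -2.754] 0.34043976474834076 [[-0.999 -0.053 -0.003]
 [-0.053  0.999  0.002]
 [ 0.002  0.003 -1.   ]]
dlin [-0.19 -1.81  0.  ] drot [-0.002 -0.003 -0.006] deg 0.4
206 21 119 125 243 255 [522.486 129.527 208.096]
218 44 116 123 243 255 [522.475 129.417 217.878]
230 36 113 120 243 255 [523.638 129.02  230.242]
242 37 111 118 243 255 [523.601 126.54  241.723]
254 45 108 114 243 255 [523.184 127.048 253.867]
266 40 104 110 242 254 [521.441 129.716 266.239]
278 39 101 107 242 254 [521.609 129.099 277.628]
290 47 98 104 242 254 [521.587 128.17  290.167]
302 11 96 101 242 254 [520.924 130.676 298.558]
```

View pics/c5.png

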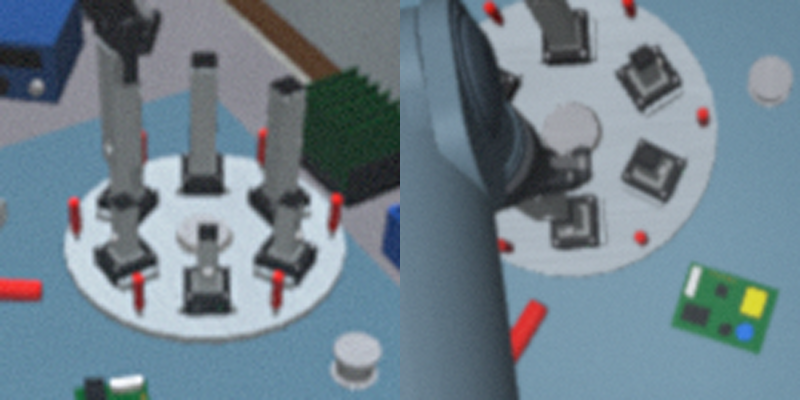

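```bash
python3 - <<'E'
from h import *
A=np.array([629.5,143.]);ps=.047
xh=np.array([np.cos(ps),np.sin(ps),0]);yh=np.array([-np.sin(ps),np.cos(ps),0])
S=np.array([*A,76])-105*xh; print(S)
out=[]
for cam,(y,x) in(('side',(115,222)),('top',(150,165))):
    im=cv2.resize(cv2.imread(f'pics/{cam}0.png'),None,fx=8,fy=8,interpolation=cv2.INTER_CUBIC)
    def L(pts,col): cv2.polylines(im,[((proj(cam,np.array(pts))+.5)*8).round().astype(np.int32)],True,col,1)
    q=((-1,-1),(1,-1),(1,1),(-1,1))
    L([S+a*29*xh+b*26*yh for a,b in q],(0,0,255)); 
    for h in(0,70): L([S+a*11.3*xh+b*11.3*yh+[0,0,h] for a,b in q],(0,255,0))
    bt=S-19.3*xh+[0,0,25]; u=((proj(cam,bt)+.5)*8).round().astype(int); cv2.circle(im,tuple(int(i) for i in u),4,(255,0,255),1)
    out.append(im[y*8:(y+55)*8,x*8:(x+48)*8])
cv2.imwrite('pics/seat.png',np.hstack(out))
E
```

```text
[524.61595115 138.0668167   76.        ]
```

View pics/seat.png

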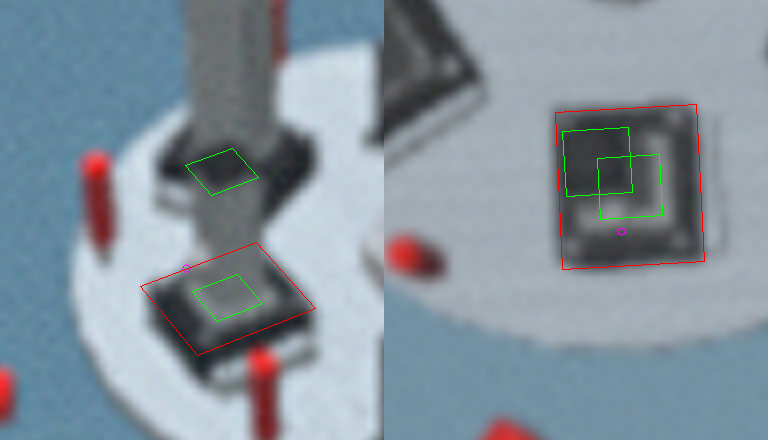

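```bash
python3 - <<'E'
from h import *
ps=.053
p,r,s=cur(); M=r.as_matrix()
xh=-M[:,0]*-1; xh=M[:,0]*-1; yh=M[:,1]; zt=M[:,2]; print(xh,p)
out=[]
for cam,(y,x) in(('side',(85,222)),):
    im=cv2.resize(cv2.imread(f'pics/{cam}5.png'),None,fx=8,fy=8,interpolation=cv2.INTER_CUBIC)
    im0=im.copy()
    def L(pts,col): cv2.polylines(im,[((proj(cam,np.array(pts))+.5)*8).round().astype(np.int32)],True,col,1)
    q=((-1,-1),(1,-1),(1,1),(-1,1))
    for h in(-20,130): L([p+a*15*xh+b*15*yh+h*zt for a,b in q],(0,0,255))
    for a,b in q: L([p+a*15*xh+b*15*yh+h*zt for h in(-20,130)],(0,0,255))
    S=np.array([524.6,138.1,76])
    for h in(0,70): L([S+a*11.3*xh+b*11.3*yh+[0,0,h] for a,b in q],(0,255,0))
    L([S+a*29*xh+b*26*yh for a,b in q],(0,0,255)); 
    u=((proj(cam,p+105*zt-15*xh)+.5)*8).round().astype(int); cv2.circle(im,tuple(int(i) for i in u),4,(255,0,255),1)
    for i in(im,im0): out.append(i[y*8:(y+75)*8,x*8:(x+48)*8])
cv2.imwrite('pics/seat2.png',np.hstack(out))
E
```

```text
[ 0.99889938  0.04686995 -0.00179658] [525.15159979 135.85095421 331.93239576]
```

View pics/seat2.png

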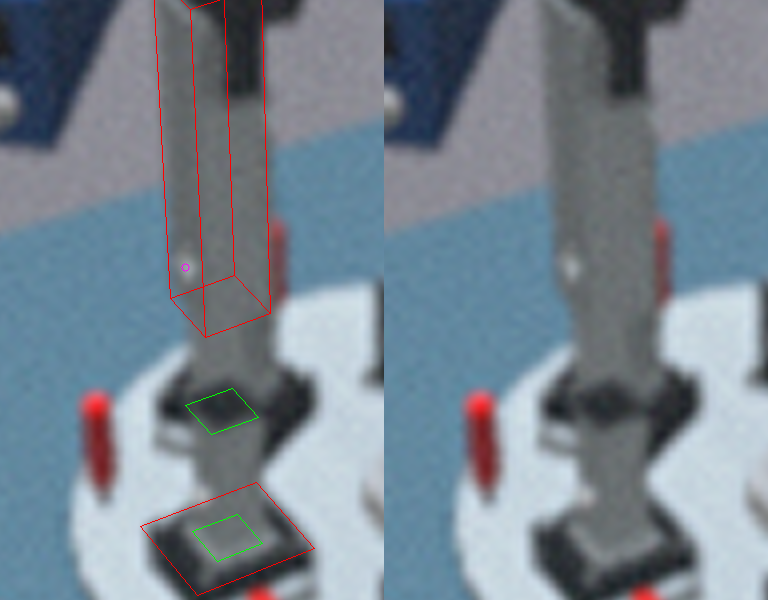

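```bash
python3 - <<'E'
from h import *
np.set_printoptions(precision=2,suppress=True)
for i in range(8):
    p,r,s=cur(); print(s['time_s'],p,r.as_matrix()[:,2],s['joint_vel'].round(3)); 
    shot('side','side6')
E
```

```text
9.725 [525.15 135.85 331.93] [-0.  0. -1.] [ 0.01 -0.01  0.03  0.01  0.01 -0.01 -0.  ]
9.775 [525.29 135.12 331.97] [-0.  0. -1.] [ 0.   -0.01  0.01  0.01  0.   -0.01 -0.  ]
9.825 [525.31 134.95 331.95] [-0.  0. -1.] [-0.   -0.01  0.    0.   -0.   -0.01  0.  ]
9.875 [525.35 135.08 331.97] [-0.  0. -1.] [-0.    0.   -0.    0.   -0.   -0.01 -0.  ]
9.925 [525.36 135.33 331.94] [-0.  0. -1.] [-0.01  0.   -0.01 -0.   -0.   -0.    0.  ]
9.975 [525.36 135.68 331.93] [-0.  0. -1.] [-0.01  0.   -0.01 -0.   -0.   -0.    0.  ]
10.025 [525.34 136.   331.9 ] [-0.  0. -1.] [-0.01  0.   -0.01 -0.    0.   -0.    0.  ]
10.075 [525.31 136.31 331.85] [-0.  0. -1.] [-0.    0.   -0.01 -0.   -0.   -0.    0.  ]
```

```bash
python3 - <<'E'
from h import *
np.set_printoptions(precision=2,suppress=True,linewidth=180)
p=np.array([525.33,136.1,331.9]); ps=.047
xh=np.array([np.cos(ps),np.sin(ps),0]);yh=np.array([-np.sin(ps),np.cos(ps),0]);k=np.array([0,0,1.])
S=np.array([524.6,138.1,76])
g6=cv2.imread('pics/side6.png').astype(float); 
def prof(C,hw,z,lab):
    e=[proj('side',np.array([C[0],C[1],z])+a*hw*xh+b*hw*yh) for a,b in((-1,-1),(-1,1),(1,-1),(1,1))]
    us=[q[0] for q in e]; c=proj('side',np.array([C[0],C[1],z])); row=int(round(c[1]))
    # mean over 3 rows
    pr=g6[row-1:row+2].mean(0); lo=int(min(us))-5; hi=int(max(us))+7
    print(lab,'z',z,'row',row,'pred L',round(min(us),2),'R',round(max(us),2)); print(' ',lo,pr[lo:hi].mean(1).round().astype(int))
for z in(225,240,255,270): prof(p,15,z,'col')
for z in(95,105,115,125,135,142): prof(S,11.3,z,'spg')
E
```

```text
col z 225 row 117 pred L 242.46 R 255.17
  237 [132 131 131 129 132 128 120 119 129 119 108 107 110 113 111 111 112 111 107  87  94 124 131 131 128]
col z 240 row 113 pred L 242.25 R 255.06
  237 [130 129 129 131 129 129 114 105 101 101 105 111 111 113 109 114 110 110 110 110 116 127 130 132 130]
col z 255 row 109 pred L 242.02 R 254.95
  237 [137 137 135 135 133 128 112 101 102 103 106 110 111 110 111 110 111 107 107 119 127 130 131 129]
col z 270 row 105 pred L 241.8 R 254.83
  236 [145 143 144 143 142 142 134 112 102 104 102 109 113 112 108 111 112 109 108 110 123 129 131 131 129]
spg z 95 row 147 pred L 245.23 R 254.14
  240 [210 212 211 211 197 177 161 151 122 108 110 110 111 110 109 120 159 192 209 210 210]
spg z 105 row 145 pred L 245.11 R 254.06
  240 [210 212 210 212 214 206 166 138 115 108 108 110 111 105 125 182 213 215 213 209 211]
spg z 115 row 143 pred L 244.99 R 253.99
  239 [211 212 211 208 206 204 193 140 106 103 106 108 109 109 105 110 156 198 210 212 211]
spg z 125 row 141 pred L 244.86 R 253.91
  239 [212 209 184 164 158 155 143 119 104 104 106 112 108 111 106  90  76 111 163 196 212]
spg z 135 row 138 pred L 244.74 R 253.84
  239 [216 211 162 135 138 131 114 103  91  79  79  80  89 102  99  93  60  44  47  77 119]
spg z 142 row 137 pred L 244.65 R 253.78
  239 [218 211 155 109  93  87  84  87  76  63  61  60  68  85  86  84  58  47  41  51  75]
```

Emit:
apply_moves(moves=[{"linear": [-0.7, 1.8, -12], "dr": [0, 0, 0]}, {"linear": [0, 0, -12], "dr": [0, 0, 0]}, {"linear": [0, 0, -12], "dr": [0, 0, 0]}, {"linear": [0, 0, -7], "dr": [0, 0, 0]}, {"linear": [0, 0, 0], "dr": [0, 0, 0]}, {"linear": [0, 0, 0], "dr": [0, 0, 0]}, {"linear": [0, 0, 0], "dr": [0, 0, 0]}, {"linear": [0, 0, 0], "dr": [0, 0, 0]}])

```text
time_s: 11.12
position: [525.0, 138.9, 289.2]
orientation: [-0.025, 1.0, 0.0, 0.0]
ft_force: [-0.1, 0.1, -3.1]
opening: 0.344
```

```bash
python3 - <<'E'
from h import *
np.set_printoptions(precision=3,suppress=True)
for i in range(2):
    p,r,s=cur(); print(s['time_s'],p,r.as_matrix()[:,2],s['ft_force'],s['torque'])
    shot('side','side7')
delta([524.6,138.1,284],mk([-.047,.9989,0],[0,0,-1]))
ps=.047
xh=np.array([np.cos(ps),np.sin(ps),0]);yh=np.array([-np.sin(ps),np.cos(ps),0])
im=cv2.resize(cv2.imread('pics/side7.png'),None,fx=8,fy=8,interpolation=cv2.INTER_CUBIC); im0=im.copy()
q=((-1,-1),(1,-1),(1,1),(-1,1)); off=np.array([.85,0])
def L(pts,col): cv2.polylines(im,[((proj('side',np.array(pts))+off+.5)*8).round().astype(np.int32)],True,col,1)
for h in(-20,130): L([p+a*15*xh+b*15*yh+[0,0,-h] for a,b in q],(0,0,255))
for a,b in q: L([p+a*15*xh+b*15*yh+[0,0,-h] for h in(-20,130)],(0,0,255))
S=np.array([524.6,138.1,76])
for h in(0,70): L([S+a*11.3*xh+b*11.3*yh+[0,0,h] for a,b in q],(0,255,0))
L([S+a*29*xh+b*26*yh for a,b in q],(0,0,255))
y,x=98,225
cv2.imwrite('pics/c7.png',np.hstack([i[y*8:(y+65)*8,x*8:(x+48)*8] for i in(im,im0)]))
E
```

```text
11.125 [524.952 138.94  289.193] [ 0.001  0.001 -1.   ] [-0.077  0.095 -3.096] [-0.028  0.016  0.004]
11.175 [524.872 138.898 289.094] [ 0.     0.001 -1.   ] [-0.162  1.207 -3.466] [0.032 0.026 0.033]
dlin [-0.2  -0.82 -5.01] drot [-0.001  0.    -0.002] deg 0.1
```

View pics/c7.png

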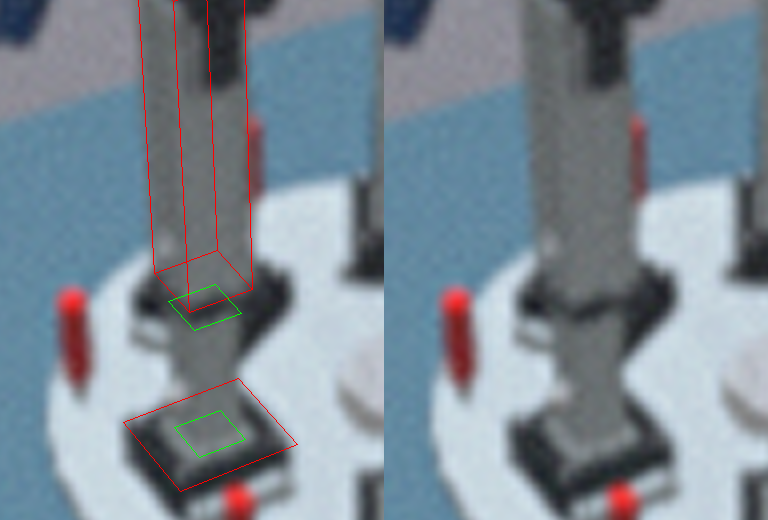

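Emit:
apply_moves(moves=[{"linear": [-0.2, -0.6, -3], "dr": [0, 0, 0]}, {"linear": [0, 0, -3], "dr": [0, 0, 0]}, {"linear": [0, 0, -3], "dr": [0, 0, 0]}, {"linear": [0, 0, -2], "dr": [0, 0, 0]}, {"linear": [0, 0, 0], "dr": [0, 0, 0]}])

```text
time_s: 11.85
position: [524.3, 138.2, 277.5]
orientation: [-0.025, 1.0, 0.0, -0.0]
ft_force: [0.4, -0.4, -2.1]
opening: 0.34
```

Emit:
apply_moves(moves=[{"linear": [0, 0, -2], "dr": [0, 0, 0]}, {"linear": [0, 0, -2], "dr": [0, 0, 0]}, {"linear": [0, 0, 0], "dr": [0, 0, 0]}])

```text
time_s: 12.22
position: [524.4, 138.4, 273.6]
orientation: [-0.025, 1.0, 0.0, -0.0]
ft_force: [-0.0, 0.8, -3.3]
opening: 0.345
```

Emit:
apply_moves(moves=[{"linear": [0, 0, -2], "dr": [0, 0, 0]}, {"linear": [0, 0, -2], "dr": [0, 0, 0]}, {"linear": [0, 0, 0], "dr": [0, 0, 0]}])

```text
time_s: 12.6
position: [524.3, 138.5, 269.5]
orientation: [-0.025, 1.0, 0.0, -0.0]
ft_force: [-0.1, 0.1, -3.3]
opening: 0.343
```

Emit:
apply_moves(moves=[{"linear": [0, 0, -4], "dr": [0, 0, 0]}, {"linear": [0, 0, -4], "dr": [0, 0, 0]}, {"linear": [0, 0, -4], "dr": [0, 0, 0]}, {"linear": [0, 0, -4], "dr": [0, 0, 0]}, {"linear": [0, 0, 0], "dr": [0, 0, 0]}])

```text
time_s: 13.22
position: [524.2, 138.4, 253.3]
orientation: [-0.025, 1.0, 0.0, -0.0]
ft_force: [-0.3, 1.0, -3.5]
opening: 0.344
```

```bash
python3 - <<'E'
from h import *
np.set_printoptions(precision=3,suppress=True)
p,r,s=cur(); print(s['time_s'],p,s['ft_force'],s['torque'])
shot('side','side8')
im=cv2.resize(cv2.imread('pics/side8.png'),None,fx=8,fy=8,interpolation=cv2.INTER_CUBIC)
y,x=98,225
cv2.imwrite('pics/c8.png',im[y*8:(y+65)*8,x*8:(x+48)*8])
E
```

```text
13.225 [524.219 138.401 253.278] [-0.325  0.993 -3.529] [0.321 0.03  0.007]
```

View pics/c8.png

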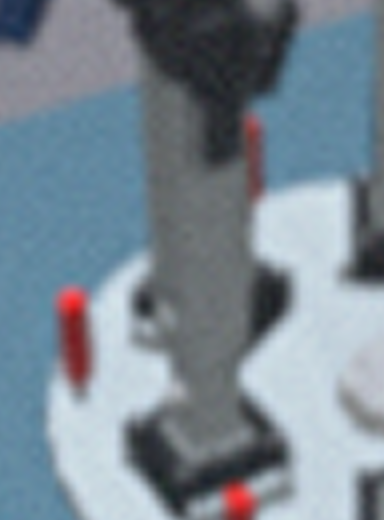

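Emit:
apply_moves(moves=[{"linear": [0, 0, -4], "dr": [0, 0, 0]}, {"linear": [0, 0, -4], "dr": [0, 0, 0]}, {"linear": [0, 0, -3], "dr": [0, 0, 0]}, {"linear": [0, 0, 0], "dr": [0, 0, 0]}])

```text
time_s: 13.78
position: [524.2, 138.4, 242.4]
orientation: [-0.025, 1.0, 0.0, -0.0]
ft_force: [0.1, 1.7, -3.3]
opening: 0.344
```

Emit:
apply_moves(moves=[{"linear": [0, 0, -2], "dr": [0, 0, 0]}, {"linear": [0, 0, 0], "dr": [0, 0, 0]}])

```text
time_s: 14.02
position: [524.5, 138.3, 240.7]
orientation: [-0.025, 1.0, 0.0, -0.0]
ft_force: [-1.4, 2.1, -3.8]
opening: 0.345
```

Emit:
apply_moves(moves=[{"linear": [0, 0, -2], "dr": [0, 0, 0]}, {"linear": [0, 0, 0], "dr": [0, 0, 0]}])

```text
time_s: 14.28
position: [524.5, 138.3, 238.7]
orientation: [-0.025, 1.0, 0.0, -0.0]
ft_force: [-0.2, 1.5, -3.3]
opening: 0.347
```

Emit:
apply_moves(moves=[{"linear": [0, 0, -1.5], "dr": [0, 0, 0]}, {"linear": [0, 0, 0], "dr": [0, 0, 0]}])

```text
time_s: 14.52
position: [524.5, 138.3, 237.1]
orientation: [-0.025, 1.0, 0.0, -0.0]
ft_force: [0.3, 2.4, -3.7]
opening: 0.345
```

Emit:
apply_moves(moves=[{"linear": [0, 0, -1], "dr": [0, 0, 0]}, {"linear": [0, 0, 0], "dr": [0, 0, 0]}])

```text
time_s: 14.78
position: [524.5, 138.3, 236.2]
orientation: [-0.025, 1.0, 0.0, -0.0]
ft_force: [-0.1, 1.6, -3.4]
opening: 0.343
```

```bash
python3 - <<'E'
from h import *
np.set_printoptions(precision=3,suppress=True)
p,r,s=cur(); print(s['time_s'],p,s['ft_force'],s['torque'])
shot('side','side9')
im=cv2.resize(cv2.imread('pics/side9.png'),None,fx=8,fy=8,interpolation=cv2.INTER_CUBIC)
y,x=98,225
cv2.imwrite('pics/c9.png',im[y*8:(y+65)*8,x*8:(x+48)*8])
E
```

```text
14.775 [524.475 138.336 236.199] [-0.079  1.595 -3.433] [ 0.441 -0.01  -0.055]
```

View pics/c9.png

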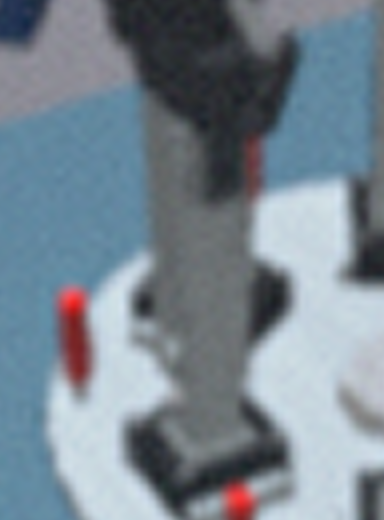

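Emit:
apply_moves(moves=[{"linear": [0, 0.4, -1], "dr": [0, 0, 0]}, {"linear": [0, 0, 0], "dr": [0, 0, 0]}])

```text
time_s: 15.08
position: [524.4, 138.4, 235.1]
orientation: [-0.025, 1.0, -0.0, -0.0]
ft_force: [0.1, 2.0, -4.0]
opening: 0.346
```

Emit:
apply_moves(moves=[{"linear": [0, 0, -1], "dr": [0, 0, 0]}, {"linear": [0, 0, 0], "dr": [0, 0, 0]}])

```text
time_s: 15.32
position: [524.6, 138.4, 234.3]
orientation: [-0.025, 1.0, 0.0, -0.0]
ft_force: [-0.2, 0.6, -2.5]
opening: 0.345
```

Emit:
apply_moves(moves=[{"linear": [0, 0, -1], "dr": [0, 0, 0]}, {"linear": [0, 0, 0], "dr": [0, 0, 0]}])

```text
time_s: 15.58
position: [524.8, 138.4, 233.9]
orientation: [-0.025, 1.0, 0.0, 0.0]
ft_force: [-0.2, 1.1, 2.5]
opening: 0.342
```

Emit:
apply_moves(gripper=60, moves=[{"linear": [0, 0, 0], "dr": [0, 0, 0]}, {"linear": [0, 0, 0], "dr": [0, 0, 0]}, {"linear": [0, 0, 0], "dr": [0, 0, 0]}, {"linear": [0, 0, 10], "dr": [0, 0, 0]}, {"linear": [0, 0, 15], "dr": [0, 0, 0]}, {"linear": [0, 0, 20], "dr": [0, 0, 0]}, {"linear": [0, 0, 20], "dr": [0, 0, 0]}])

```text
time_s: 16.45
position: [524.9, 138.6, 300.1]
orientation: [-0.025, 1.0, 0.001, 0.001]
ft_force: [0.5, -0.2, -0.1]
opening: 0.7
```

```bash
python3 - <<'E'
from h import *
np.set_printoptions(precision=3,suppress=True)
p,r,s=cur(); print(s['time_s'],p,s['joint_pos'].round(2),s['ft_force'],s['torque'],s['opening'])
shot('side','side10')
im=cv2.resize(cv2.imread('pics/side10.png'),None,fx=8,fy=8,interpolation=cv2.INTER_CUBIC)
y,x=90,215
cv2.imwrite('pics/c10.png',im[y*8:(y+73)*8,x*8:(x+70)*8])
E
```

```text
16.45 [524.922 138.56  300.113] [-1.15  0.19  0.92  1.84 -0.16  1.19  1.44] [ 0.518 -0.168 -0.146] [-0.024  0.005  0.035] 0.700078950177087
```

View pics/c10.png

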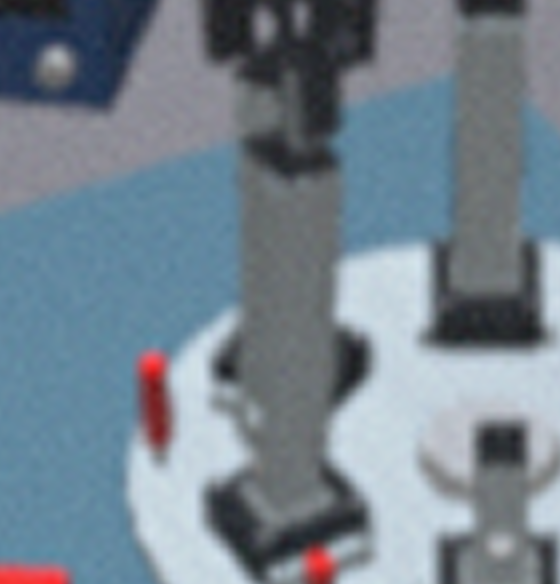

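```bash
cat > kin.py <<'E'
import numpy as np
from scipy.optimize import least_squares
from scipy.spatial.transform import Rotation as R
D=[([-1.273,.383,.044,1.598,-.018,1.161,-.05],[250.58,599.76,256.27],None),
([.08,.61,.93,1.64,-.79,1.62,1.06],[478.66,-327.11,255.36],[.723,.641,.194,-.172]),
([-.87,.1,1.28,1.86,-.1,1.25,.31],[475.83,-197.15,332.4],[.749,.663,0,0]),
([-1.16,.15,.92,1.8,-.13,1.26,1.42],[524.8,139.9,331.9],[-.026,1,0,0]),
([-1.15,.19,.92,1.84,-.16,1.19,1.44],[524.92,138.56,300.11],[-.025,1,0.001,.001])]
D[0]=(D[0][0],D[0][1],[.1966,.9805,0,0])
def fk(j,v,sg):
    c,d1,d3,d5,dt,a3,a6,c7,a1=v
    rz=lambda a:R.from_rotvec([0,0,a]); ry=lambda a:R.from_rotvec([0,a,0])
    r=rz(sg[0]*j[0]+c); p=r.apply([a1,0,d1])
    r=r*ry(j[1])*rz(sg[1]*j[2]); p=p+r.apply([a3,0,d3])
    r=r*ry(j[3]); p=p+r.apply([-a3,0,0]); r=r*rz(sg[2]*j[4]); p=p+r.apply([0,0,d5])
    r=r*ry(j[5]); p=p+r.apply([a6,0,0]); r=r*rz(sg[3]*j[6]+c7); p=p+r.apply([0,0,dt])
    return p,r
def res(v,sg):
    o=[]
    for j,p,q in D:
        pp,r=fk(j,v,sg); o+=list((pp-p)/5)
        if q: o+=list((R.from_quat(q).inv()*r).as_rotvec()*60)
    return np.array(o)
if __name__=='__main__':
    import itertools
    best=[]
    for sg in itertools.product((1,-1),repeat=4):
        for c in np.arange(-3,3.1,1):
            for c7 in(0,1.57,3.14,-1.57):
                s=least_squares(res,[c,300,420,400,250,0,0,c7,0],args=(sg,),max_nfev=100); best.append((s.cost,sg,s.x))
    best.sort(key=lambda t:t[0])
    for b in best[:4]: print(round(b[0],2),b[1],b[2].round(3))
E
python3 kin.py
```

```text
3.98 (-1, -1, -1, -1) [-6.10000e-02  3.41243e+02  4.50017e+02  5.13834e+02  3.13269e+02
  2.35210e+01  2.20920e+01  1.50800e+00  5.91800e+00]
3.98 (-1, -1, -1, -1) [-6.10000e-02  3.41243e+02  4.50017e+02  5.13834e+02  3.13269e+02
  2.35210e+01  2.20920e+01  1.50800e+00  5.91800e+00]
3.98 (-1, -1, -1, -1) [-6.10000e-02  3.41243e+02  4.50017e+02  5.13834e+02  3.13269e+02
  2.35210e+01  2.20920e+01  1.50800e+00  5.91800e+00]
3.98 (-1, -1, -1, -1) [-6.10000e-02  3.41243e+02  4.50017e+02  5.13834e+02  3.13269e+02
  2.35210e+01  2.20920e+01  1.50800e+00  5.91800e+00]
```

```bash
cat > ik.py <<'E'
from kin import *
sg=(-1,-1,-1,-1)
V=least_squares(res,[0,341,450,514,313,23,22,1.51,0],args=(sg,)).x
lo=np.array([-2.61,-.41,-1.48,0,-1.57,.05,-2.85]);hi=np.array([2.61,2.15,1.57,2.5,4.71,1.97,2.85])
def ik(p,r,j0,n=1,w=.3):
    f=lambda j:(lambda P:np.r_[(P[0]-p)/3,(r.inv()*P[1]).as_rotvec()*60,w*(j-j0)])(fk(j,V,sg))
    s=least_squares(f,np.clip(j0,lo+.02,hi-.02),bounds=(lo+.01,hi-.01)); P=fk(s.x,V,sg)
    return s.x,np.linalg.norm(P[0]-p),np.degrees(np.linalg.norm((r.inv()*P[1]).as_rotvec()))
E
python3 - <<'E'
from ik import *
from h import mk
np.set_printoptions(precision=2,suppress=True)
ps=.047;xh=np.array([np.cos(ps),np.sin(ps),0]);yh=np.array([-np.sin(ps),np.cos(ps),0]);k=np.array([0,0,1.])
S=np.array([524.6,138.1,76]);B=S-11.3*xh+25*k
j0=np.array([-1.15,.19,.92,1.84,-.16,1.19,1.44])
for th in(30,40,50,60,70,80,90):
    t=np.radians(th); z=np.sin(t)*xh-np.cos(t)*k; w=np.cos(t)*xh+np.sin(t)*k
    tcp=B-25*z-11*w
    b=None
    for s in(1,-1):
        for js in(j0,j0*[1,1,-1,1,1,1,1],[0,.3,.0,2,0,.6,0],[-1,.3,1.2,2,.8,.6,2],[1,.3,-1.2,2,-.8,.6,-1.5]):
            js=np.array(js,float); x,e,a=ik(tcp,mk(s*yh,z),js,w=.05)
            if b is None or e+a<b[0]-.3: b=(e+a,s,x,e,a)
    print(th,tcp.round(1),b[1],b[2],round(b[3],1),round(b[4],2))
E
```

```text
30 [491.3 136.5 117.2] 1 [-1.74  0.18  1.36  2.44 -0.12  0.16  1.3 ] 0.0 0.0
40 [488.8 136.4 113.1] 1 [-1.89  0.27  1.42  2.49  0.39  0.06  0.67] 5.2 5.08
50 [487.1 136.3 108.6] 1 [-1.98  0.48  1.4   2.49  0.42  0.06  0.41] 13.6 13.25
60 [486.2 136.3 104. ] 1 [-2.13  0.98  1.27  2.49  0.57  0.06 -0.29] 19.5 19.16
70 [486.1 136.3  99.2] 1 [-2.44  1.71  0.95  2.49  0.83  0.06 -1.41] 18.7 18.55
80 [486.8 136.3  94.5] 1 [-2.6   1.97  0.76  2.49  1.2   0.06 -2.12] 11.2 12.85
90 [488.3 136.4  90. ] 1 [-0.7   1.1   0.02  2.49  2.48  1.96 -1.92] 5.4 2.5
```

```bash
cat > scan.py <<'E'
from ik import *
from h import mk
np.set_printoptions(precision=2,suppress=True)
ps=.047;xh=np.array([np.cos(ps),np.sin(ps),0]);yh=np.array([-np.sin(ps),np.cos(ps),0]);k=np.array([0,0,1.])
S=np.array([524.6,138.1,76]);B=S-11.3*xh+23*k
j0=np.array([-1.15,.19,.92,1.84,-.16,1.19,1.44])
seeds=[j0,[-1.74,.18,1.36,2.44,-.12,.16,1.3],[-.7,1.1,0,2.4,2.4,1.9,-1.9],[0,.8,0,2,3.1,.8,0],[-1,.8,.8,2,2,1,-1]]
for ph in(-90,-60,-30,0,30,60,90):
    row=[]
    for th in(30,40,50,60,75,90):
        t,f=np.radians(th),np.radians(ph); hd=np.cos(f)*xh+np.sin(f)*yh
        z=np.sin(t)*hd-np.cos(t)*k; w=np.cos(t)*hd+np.sin(t)*k; y=np.cross(k,hd)
        tcp=B-25*z-11*w
        b=None
        for s in(1,-1):
            for js in seeds:
                x,e,a=ik(tcp,mk(s*y,z),np.array(js,float),w=.02)
                if e+a<1:
                    q=abs(x-j0).max()
                    if b is None or q<b[0]: b=(q,s,x)
        if b: print(ph,th,'s',b[1],b[2])
E
time timeout 550 python3 scan.py
```

```text
-90 30 s -1 [-1.08  0.56  0.55  1.87  0.22  1.04  2.49]
-90 40 s -1 [-1.14  0.66  0.56  1.81  0.29  1.13  2.39]
-90 50 s -1 [-1.18  0.78  0.56  1.74  0.35  1.23  2.32]
-90 60 s -1 [-1.21  0.9   0.57  1.68  0.4   1.34  2.27]
-90 75 s -1 [-1.24  1.09  0.58  1.58  0.46  1.49  2.23]
-90 90 s -1 [-1.25  1.27  0.59  1.48  0.52  1.64  2.21]
-60 30 s -1 [-0.52  0.34 -0.18  2.11  0.78  0.9   2.46]
-60 40 s -1 [-1.29  0.48  0.58  2.1   0.61  0.82  2.5 ]
-60 50 s -1 [-1.39  0.6   0.6   2.08  0.7   0.89  2.33]
-60 60 s -1 [-1.45  0.74  0.61  2.05  0.75  0.96  2.21]
-60 75 s -1 [-1.71  1.11  0.84  1.97  0.53  0.97  2.27]
-60 90 s -1 [-1.53  1.17  0.61  1.89  0.8   1.24  1.98]
-30 30 s 1 [-1.84  0.61  1.38  2.31 -0.41  0.42  0.85]
-30 40 s 1 [-1.97  0.81  1.4   2.37 -0.52  0.32  0.79]
-30 50 s 1 [-2.07  1.03  1.37  2.4  -0.62  0.25  0.7 ]
-30 60 s -1 [-2.04  0.98  1.1   2.41  0.88  0.28  2.18]
-30 75 s -1 [-2.13  1.31  1.    2.36  0.82  0.36  1.95]
-30 90 s -1 [-2.13  1.53  0.87  2.26  0.79  0.57  1.78]
0 30 s 1 [-1.71  0.18  1.34  2.44 -0.12  0.16  1.31]
30 30 s -1 [-1.34  0.21  1.27  2.45 -1.29  0.46  0.02]
30 90 s -1 [-1.43  1.86  0.78  2.49  2.39  1.89  0.13]
60 30 s -1 [-0.9   0.35  0.99  2.29 -1.19  0.85  0.48]
60 40 s -1 [-0.39  0.3   0.55  2.35 -1.32  0.85  0.73]
60 50 s -1 [-0.34  0.42  0.59  2.37 -1.53  1.07  0.99]
60 60 s -1 [ 0.16  0.49  0.14  2.37 -1.56  1.1   1.18]
60 75 s -1 [ 0.48  0.73 -0.11  2.32 -1.56  1.24  1.4 ]
60 90 s -1 [ 0.49  0.97 -0.11  2.22 -1.56  1.48  1.55]
90 30 s -1 [-0.71  0.53  0.86  2.07 -1.03  1.16  0.81]
90 40 s -1 [-0.56  0.6   0.79  2.06 -1.15  1.29  0.96]
90 50 s -1 [-0.42  0.68  0.7   2.03 -1.24  1.44  1.07]
90 60 s -1 [-0.3   0.78  0.62  1.99 -1.3   1.57  1.16]
90 75 s -1 [-0.14  0.93  0.49  1.92 -1.36  1.76  1.26]
90 90 s -1 [-0.03  1.08  0.35  1.83 -1.39  1.93  1.32]
real	1m34.271s
user	1m29.819s
sys	0m0.194s
```

```bash
cat > press.py <<'E'
from ik import *
from h import *
np.set_printoptions(precision=2,suppress=True)
ps=.047;xh=np.array([np.cos(ps),np.sin(ps),0]);yh=np.array([-np.sin(ps),np.cos(ps),0]);k=np.array([0,0,1.])
S=np.array([524.6,138.1,76])
def pose(ph,th,out,zc,hw=14.5,ylat=0):
    t,f=np.radians(th),np.radians(ph); hd=np.cos(f)*xh+np.sin(f)*yh; n=np.cross(k,hd)
    z=np.sin(t)*hd-np.cos(t)*k; w=np.cos(t)*hd+np.sin(t)*k
    C=S-out*xh+ylat*yh; C=np.array([C[0],C[1],zc])
    return C-25*z-11*w-hw*n, mk(-n,z)
E
python3 - <<'E'
from press import *
j0=robot.get_state()['joint_pos']
print(j0, fk(j0,V,sg)[0])
for ph in(-30,-40,-45,-50):
  for th in(65,75):
    for out in(60,11.3):
        p,r=pose(ph,th,out,102.5); 
        for js in (j0,[-2.04,.98,1.1,2.41,.88,.28,2.18],[-1.53,1.1,.61,1.9,.8,1.2,2]):
            x,e,a=ik(p,r,np.array(js),w=.02); 
            if e+a<1: print(ph,th,out,p.round(1),x,round(e,1),round(a,2)); break
        else: print(ph,th,out,'no')
E
```

```text
[-1.15  0.18  0.92  1.84 -0.16  1.19  1.44] [527.18 141.1  301.76]
-30 65 60 [433.8 134.9 103.1] [-2.32  1.26  1.18  2.49  0.01  0.25  2.83] 0.0 0.0
-30 65 11.3 [482.4 137.2 103.1] [-1.59  0.64  0.62  2.46  1.54  0.77  1.66] 0.0 0.0
-30 75 60 [434.  134.8  98.3] [-1.74  0.83  0.56  2.48  1.4   0.9   1.5 ] 0.0 0.0
-30 75 11.3 [482.7 137.1  98.3] [-1.65  0.85  0.6   2.42  1.5   0.87  1.51] 0.0 0.0
-40 65 60 [434.2 140.3 103.1] [-1.7   0.66  0.62  2.4   1.15  0.84  1.85] 0.0 0.0
-40 65 11.3 [482.8 142.6 103.1] [-1.64  0.71  0.68  2.33  1.18  0.78  1.89] 0.0 0.0
-40 75 60 [434.4 140.1  98.3] [-1.74  0.85  0.6   2.35  1.12  0.92  1.73] 0.0 0.0
-40 75 11.3 [483.1 142.4  98.3] [-1.69  0.89  0.65  2.29  1.17  0.86  1.77] 0.0 0.0
-45 65 60 [434.7 142.9 103.1] [-1.67  0.68  0.62  2.33  1.03  0.88  1.92] 0.0 0.0
-45 65 11.3 [483.4 145.2 103.1] [-1.61  0.73  0.67  2.26  1.05  0.82  1.98] 0.0 0.0
-45 75 60 [434.9 142.7  98.3] [-1.71  0.86  0.59  2.28  1.01  0.96  1.82] 0.0 0.0
-45 75 11.3 [483.6 145.   98.3] [-1.66  0.9   0.65  2.22  1.05  0.91  1.86] 0.0 0.0
-50 65 60 [435.5 145.5 103.1] [-1.63  0.7   0.6   2.27  0.93  0.93  1.98] 0.0 0.0
-50 65 11.3 [484.1 147.8 103.1] [-1.58  0.75  0.65  2.2   0.95  0.88  2.05] 0.0 0.0
-50 75 60 [435.7 145.3  98.3] [-1.67  0.87  0.59  2.22  0.92  1.01  1.89] 0.0 0.0
-50 75 11.3 [484.4 147.6  98.3] [-1.61  0.91  0.63  2.15  0.95  0.97  1.94] 0.0 0.0
```

```bash
python3 - <<'E'
from press import *
p0,r0,s=cur(); j=s['joint_pos'].copy()
pT,rT=pose(-45,75,60,102.5)
M=rT.as_matrix(); print(M)
v=(rT*r0.inv()).as_rotvec(); print('rotvec',v,np.degrees(np.linalg.norm(v)), pT-p0)
rows=16
mid=np.array([410,190,270.])
def sim(seq,j):
    for i,(p,r) in enumerate(seq):
        x,e,a=ik(p,r,j,w=.3); print(i,p.round(0),x,round(e,1),round(a,1),'max',abs(x-j).max().round(2)); j=x
    return j
seq=[]
for i in range(1,17):
    f=i/16; seq.append((p0+(mid-p0)*f,R.from_rotvec(v*f)*r0))
for i in range(1,7): seq.append((mid+(pT-mid)*i/6,rT))
sim(seq,j)
E
```

```text
[[ 0.19 -0.67  0.71]
 [-0.17 -0.74 -0.65]
 [ 0.97  0.   -0.26]]
rotvec [-1.53  0.54  1.94] 144.77143064043173 [ -91.84    3.91 -204.64]
0 [519. 142. 301.] [-1.17  0.21  0.9   1.82 -0.09  1.24  1.49] 0.0 0.0 max 0.07
1 [512. 145. 299.] [-1.2   0.25  0.88  1.8  -0.02  1.27  1.54] 0.0 0.0 max 0.07
2 [505. 148. 297.] [-1.23  0.27  0.86  1.79  0.06  1.3   1.59] 0.0 0.0 max 0.07
3 [498. 152. 295.] [-1.27  0.3   0.84  1.8   0.13  1.33  1.63] 0.0 0.0 max 0.08
4 [490. 155. 293.] [-1.31  0.32  0.82  1.8   0.21  1.34  1.68] 0.0 0.0 max 0.08
5 [483. 158. 291.] [-1.34  0.34  0.8   1.82  0.29  1.36  1.73] 0.0 0.0 max 0.08
6 [476. 161. 289.] [-1.38  0.36  0.78  1.84  0.37  1.37  1.77] 0.0 0.0 max 0.08
7 [468. 164. 286.] [-1.43  0.37  0.76  1.87  0.45  1.37  1.81] 0.0 0.0 max 0.08
8 [461. 168. 284.] [-1.47  0.38  0.74  1.91  0.52  1.37  1.85] 0.0 0.0 max 0.08
9 [454. 171. 282.] [-1.51  0.39  0.72  1.95  0.6   1.37  1.89] 0.0 0.0 max 0.08
10 [446. 174. 280.] [-1.55  0.39  0.7   2.    0.68  1.37  1.92] 0.0 0.0 max 0.08
11 [439. 177. 278.] [-1.59  0.4   0.68  2.05  0.76  1.36  1.96] 0.0 0.0 max 0.08
12 [432. 180. 276.] [-1.64  0.39  0.66  2.1   0.84  1.36  1.99] 0.0 0.0 max 0.08
13 [425. 184. 274.] [-1.68  0.39  0.63  2.16  0.91  1.35  2.03] 0.0 0.0 max 0.08
14 [417. 187. 272.] [-1.71  0.38  0.61  2.23  0.99  1.34  2.06] 0.0 0.0 max 0.08
15 [410. 190. 270.] [-1.75  0.37  0.59  2.29  1.07  1.33  2.1 ] 0.0 0.0 max 0.08
16 [414. 182. 241.] [-1.73  0.44  0.58  2.3   1.07  1.27  2.05] 0.0 0.0 max 0.07
17 [418. 174. 213.] [-1.71  0.51  0.57  2.31  1.06  1.22  1.99] 0.0 0.0 max 0.07
18 [422. 166. 184.] [-1.69  0.58  0.56  2.31  1.07  1.16  1.94] 0.0 0.0 max 0.07
19 [427. 158. 156.] [-1.67  0.66  0.54  2.31  1.07  1.11  1.88] 0.0 0.0 max 0.08
20 [431. 151. 127.] [-1.64  0.74  0.53  2.3   1.07  1.06  1.83] 0.0 0.0 max 0.08
21 [435. 143.  98.] [-1.63  0.82  0.51  2.29  1.08  1.02  1.78] 0.0 0.0 max 0.08
```

Emit:
apply_moves(gripper=0, newtons=40, moves=[{"linear": [-20, 8, 5], "dr": [0, 0, 0]}, {"linear": [-20, 8, 5], "dr": [0, 0, 0]}, {"linear": [-20, 8, 5], "dr": [0, 0, 0]}, {"linear": [-3.5, 2, -3], "dr": [-0.102, 0.036, 0.1293]}, {"linear": [-3.5, 2, -3], "dr": [-0.102, 0.036, 0.1293]}, {"linear": [-3.5, 2, -3], "dr": [-0.102, 0.036, 0.1293]}, {"linear": [-3.5, 2, -3], "dr": [-0.102, 0.036, 0.1293]}, {"linear": [-3.5, 2, -3], "dr": [-0.102, 0.036, 0.1293]}, {"linear": [-3.5, 2, -3], "dr": [-0.102, 0.036, 0.1293]}, {"linear": [-3.5, 2, -3], "dr": [-0.102, 0.036, 0.1293]}, {"linear": [-3.5, 2, -3], "dr": [-0.102, 0.036, 0.1293]}, {"linear": [-3.5, 2, -3], "dr": [-0.102, 0.036, 0.1293]}, {"linear": [-3.5, 2, -3], "dr": [-0.102, 0.036, 0.1293]}, {"linear": [-3.5, 2, -3], "dr": [-0.102, 0.036, 0.1293]}, {"linear": [-3.5, 2, -3], "dr": [-0.102, 0.036, 0.1293]}, {"linear": [-3.5, 2, -3], "dr": [-0.102, 0.036, 0.1293]}, {"linear": [-3.5, 2, -3], "dr": [-0.102, 0.036, 0.1293]}, {"linear": [-3.5, 2, -3], "dr": [-0.102, 0.036, 0.1293]}])

```text
time_s: 18.75
position: [412.1, 194.1, 268.4]
orientation: [0.739, -0.281, 0.572, 0.217]
ft_force: [-0.5, 0.2, -0.0]
opening: 0.001
```

```bash
python3 - <<'E'
from press import *
p,r,s=cur(); print(s['time_s'],p,s['joint_pos'].round(2),s['ft_force'],s['opening'])
pT,rT=pose(-45,75,60,102.5); delta(pT,rT)
shot('side','side11');shot('top','top11')
cv2.imwrite('pics/c11.png',np.hstack([cv2.resize(cv2.imread('pics/side11.png')[70:220,170:320],(400,400),interpolation=cv2.INTER_CUBIC),cv2.resize(cv2.imread('pics/top11.png')[100:250,120:270],(400,400),interpolation=cv2.INTER_CUBIC)]))
E
```

```text
18.75 [412.08 194.06 268.4 ] [-1.68  0.36  0.54  2.27  1.06  1.39  2.17] [-0.48  0.22 -0.01] 0.001072954287066786
dlin [  22.86  -51.33 -170.05] drot [ 0.    0.01 -0.01] deg 0.8
```

View pics/c11.png

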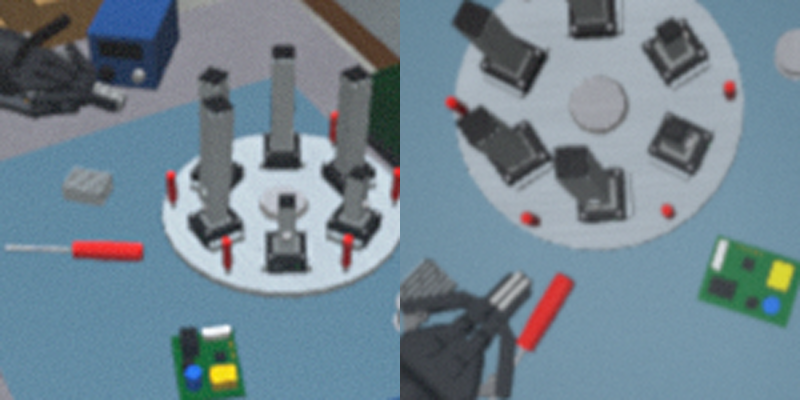

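```bash
python3 - <<'E'
from press import *
im=cv2.resize(cv2.imread('pics/top11.png'),None,fx=10,fy=10,interpolation=cv2.INTER_CUBIC)
p,r,s=cur(); M=r.as_matrix()
def L(pts,col,cl=True): cv2.polylines(im,[((proj('top',np.array(pts))+.5)*10).round().astype(np.int32)],cl,col,1)
for hw in(10,14.5):
  L([p+25*M[:,2]+a*hw*M[:,1]+11*M[:,0] if True else 0 for a in(-1,1)]+[p-10*M[:,2]+a*hw*M[:,1]+11*M[:,0] for a in(1,-1)],(0,0,255) if hw>12 else (0,255,0))
c=proj('top',p); x,y=int(c[0])-25,int(c[1])-30
cv2.imwrite('pics/c12.png',im[y*10:(y+50)*10,x*10:(x+60)*10])
E
```

```text
(no output)
```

View pics/c12.png

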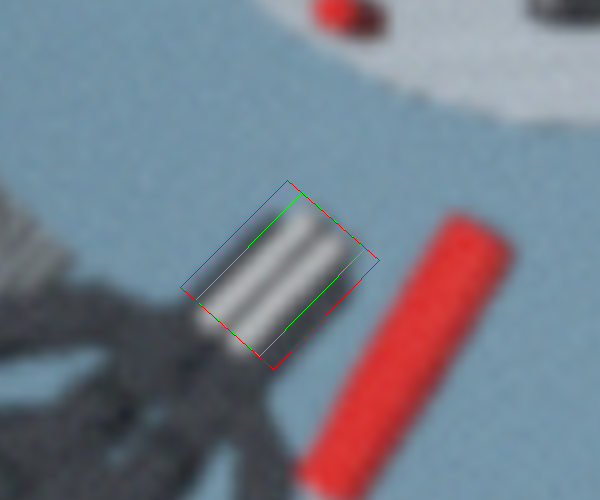

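```bash
python3 - <<'E'
from press import *
pT,rT=pose(-45,75,60,102.5,hw=12); delta(pT,rT); print(pT, pose(-45,75,11.3,102.5,hw=12)[0])
E
```

```text
dlin [  26.08  -47.57 -168.95] drot [ 0.01  0.01 -0.01] deg 0.7
[436.62 144.58  98.35] [485.27 146.87  98.35]
```

Emit:
apply_moves(moves=[{"linear": [3.3, -6, -24], "dr": [0.01, 0.01, -0.01]}, {"linear": [3.3, -6, -24], "dr": [0, 0, 0]}, {"linear": [3.3, -6, -24], "dr": [0, 0, 0]}, {"linear": [3.3, -6, -24], "dr": [0, 0, 0]}, {"linear": [3.3, -6, -24], "dr": [0, 0, 0]}, {"linear": [3.3, -6, -24], "dr": [0, 0, 0]}, {"linear": [3.3, -6, -15], "dr": [0, 0, 0]}, {"linear": [3, -5.5, -10], "dr": [0, 0, 0]}, {"linear": [0, 0, 0], "dr": [0, 0, 0]}, {"linear": [0, 0, 0], "dr": [0, 0, 0]}, {"linear": [0, 0, 0], "dr": [0, 0, 0]}, {"linear": [0, 0, 0], "dr": [0, 0, 0]}])

```text
time_s: 20.35
position: [438.1, 145.6, 99.5]
orientation: [0.741, -0.289, 0.565, 0.218]
ft_force: [0.5, 0.3, 0.2]
opening: 0.002
```

```bash
python3 - <<'E'
from press import *
p,r,s=cur(); print(s['time_s'],p,s['joint_pos'].round(2),s['ft_force'],s['opening'])
pT,rT=pose(-45,75,60,102.5,hw=12); delta(pT,rT)
shot('side','side12');shot('top','top12')
cv2.imwrite('pics/c13.png',np.hstack([cv2.resize(cv2.imread('pics/side12.png')[105:180,215:290],(400,400),interpolation=cv2.INTER_CUBIC),cv2.resize(cv2.imread('pics/top12.png')[140:215,165:240],(400,400),interpolation=cv2.INTER_CUBIC)]))
E
```

```text
20.35 [438.08 145.59  99.49] [-1.54  0.79  0.48  2.29  1.09  1.05  1.84] [0.48 0.29 0.2 ] 0.002279913262806508
dlin [-1.45 -1.01 -1.14] drot [-0.01 -0.    0.  ] deg 0.5
```

View pics/c13.png

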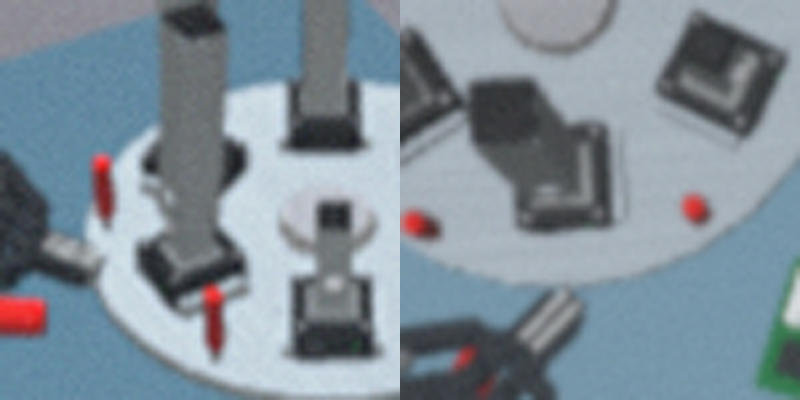

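Emit:
apply_moves(moves=[{"linear": [7, -0.7, -1], "dr": [0, 0, 0]}, {"linear": [8, 0.4, 0], "dr": [0, 0, 0]}, {"linear": [8, 0.4, 0], "dr": [0, 0, 0]}, {"linear": [6, 0.3, 0], "dr": [0, 0, 0]}, {"linear": [4, 0.2, 0], "dr": [0, 0, 0]}, {"linear": [0, 0, 0], "dr": [0, 0, 0]}, {"linear": [0, 0, 0], "dr": [0, 0, 0]}])

```text
time_s: 21.32
position: [470.9, 145.7, 98.2]
orientation: [0.741, -0.289, 0.565, 0.219]
ft_force: [-0.1, 0.1, -0.4]
opening: -0.003
```

```bash
python3 - <<'E'
from press import *
p,r,s=cur(); print(s['time_s'],p,s['ft_force'],s['torque'])
for o in(22,11.3):
    pT,rT=pose(-45,75,o,102.5,hw=12); delta(pT,rT)
shot('side','side13');shot('top','top13')
f=lambda i:cv2.resize(i,(400,400),interpolation=cv2.INTER_CUBIC)
cv2.imwrite('pics/c14.png',np.hstack([f(cv2.imread('pics/side13.png')[125:165,225:265]),f(cv2.imread('pics/top13.png')[155:205,170:220])]))
E
```

```text
21.325 [470.9  145.71  98.18] [-0.07  0.15 -0.45] [ 0.65  0.72 -0.01]
dlin [3.68 0.66 0.16] drot [-0.01 -0.    0.  ] deg 0.4
dlin [14.37  1.16  0.16] drot [-0.01 -0.    0.  ] deg 0.4
```

View pics/c14.png

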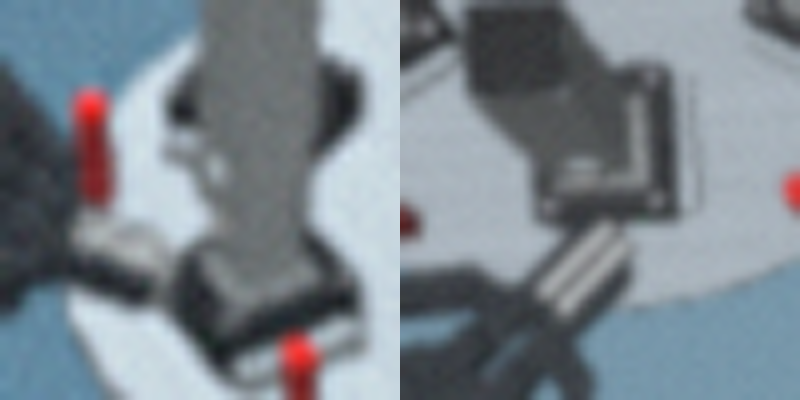

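Emit:
apply_moves(moves=[{"linear": [2, 0.1, 0], "dr": [0, 0, 0]}, {"linear": [2, 0.1, 0], "dr": [0, 0, 0]}, {"linear": [0, 0, 0], "dr": [0, 0, 0]}])

```text
time_s: 21.8
position: [475.2, 145.9, 98.3]
orientation: [0.741, -0.289, 0.566, 0.219]
ft_force: [-0.5, 0.5, -0.8]
opening: 0.001
```

Emit:
apply_moves(moves=[{"linear": [2, 0.1, 0], "dr": [0, 0, 0]}, {"linear": [0, 0, 0], "dr": [0, 0, 0]}])

```text
time_s: 22.05
position: [477.2, 146.1, 98.3]
orientation: [0.741, -0.289, 0.565, 0.219]
ft_force: [0.5, -0.1, -0.0]
opening: -0.004
```

Emit:
apply_moves(moves=[{"linear": [2, 0.1, 0], "dr": [0, 0, 0]}, {"linear": [0, 0, 0], "dr": [0, 0, 0]}])

```text
time_s: 22.3
position: [479.2, 146.1, 98.3]
orientation: [0.741, -0.289, 0.565, 0.219]
ft_force: [0.1, -0.3, 0.2]
opening: 0.001
```

Emit:
apply_moves(moves=[{"linear": [2, 0.1, 0], "dr": [0, 0, 0]}, {"linear": [0, 0, 0], "dr": [0, 0, 0]}])

```text
time_s: 22.55
position: [481.2, 146.3, 98.3]
orientation: [0.741, -0.289, 0.566, 0.219]
ft_force: [0.3, 0.2, 0.4]
opening: -0.001
```

```bash
python3 - <<'E'
from press import *
shot('side','side14');shot('top','top14')
im=cv2.imread('pics/top14.png')
ys,xs=155,175
z=cv2.resize(im,None,fx=14,fy=14,interpolation=cv2.INTER_CUBIC)
def L(pts,col,cl=True): cv2.polylines(z,[((proj('top',np.array(pts))+.5)*14).round().astype(np.int32)],cl,col,1)
p,r,s=cur(); M=r.as_matrix()
n=-M[:,1]; tip=p+25*M[:,2]+11*M[:,0]
L([tip+7*n,tip-7*n,tip-7*n-20*M[:,2],tip+7*n-20*M[:,2]],(0,0,255))
bt=S+25*k
L([bt-11.3*xh+6*yh,bt-19.3*xh+6*yh,bt-19.3*xh-6*yh,bt-11.3*xh-6*yh],(0,255,0))
L([S+a*29*xh+b*26*yh for a,b in((-1,-1),(1,-1),(1,1),(-1,1))],(255,0,0))
cv2.imwrite('pics/c15.png',z[ys*14:(ys+42)*14,xs*14:(xs+50)*14])
print(tip+7*n, (tip+7*n-S)@xh,(tip+7*n-S)@yh)
E
```

```text
[505.74 133.1  102.27] -19.07836891617895 -4.107126461340332
```

View pics/c15.png

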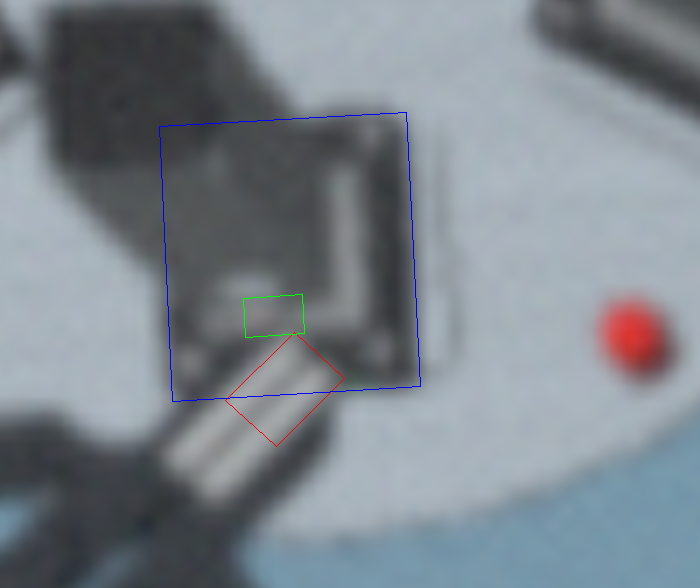

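Emit:
apply_moves(moves=[{"linear": [-2, 0, 0], "dr": [0, 0, 0]}, {"linear": [0, 3.6, 0], "dr": [0, 0, 0]}, {"linear": [2, 0, 0], "dr": [0, 0, 0]}, {"linear": [1, 0, 0], "dr": [0, 0, 0]}, {"linear": [0, 0, 0], "dr": [0, 0, 0]}, {"linear": [0, 0, 0], "dr": [0, 0, 0]}])

```text
time_s: 23.4
position: [482.1, 149.8, 98.3]
orientation: [0.741, -0.289, 0.565, 0.219]
ft_force: [0.6, -0.3, 0.3]
opening: -0.001
```

Emit:
apply_moves(moves=[{"linear": [1.5, 0.1, 0], "dr": [0, 0, 0]}, {"linear": [0, 0, 0], "dr": [0, 0, 0]}, {"linear": [0, 0, 0], "dr": [0, 0, 0]}])

```text
time_s: 23.78
position: [483.5, 149.9, 98.2]
orientation: [0.741, -0.289, 0.565, 0.219]
ft_force: [-0.8, -0.1, -0.5]
opening: -0.003
```

Emit:
apply_moves(moves=[{"linear": [1.5, 0.1, 0], "dr": [0, 0, 0]}, {"linear": [0, 0, 0], "dr": [0, 0, 0]}, {"linear": [0, 0, 0], "dr": [0, 0, 0]}])

```text
time_s: 24.15
position: [485.1, 149.9, 98.2]
orientation: [0.741, -0.289, 0.565, 0.219]
ft_force: [-0.6, -0.8, -0.8]
opening: -0.004
```

Emit:
apply_moves(moves=[{"linear": [1.5, 0.1, 0], "dr": [0, 0, 0]}, {"linear": [0, 0, 0], "dr": [0, 0, 0]}, {"linear": [0, 0, 0], "dr": [0, 0, 0]}])

```text
time_s: 24.52
position: [486.6, 150.1, 98.2]
orientation: [0.741, -0.289, 0.565, 0.219]
ft_force: [-0.9, -1.2, -1.0]
opening: -0.001
```

Emit:
apply_moves(moves=[{"linear": [1.5, 0.1, 0], "dr": [0, 0, 0]}, {"linear": [0, 0, 0], "dr": [0, 0, 0]}, {"linear": [0, 0, 0], "dr": [0, 0, 0]}])

```text
time_s: 24.9
position: [488.1, 150.3, 98.0]
orientation: [0.741, -0.289, 0.565, 0.218]
ft_force: [-1.3, -0.6, -1.3]
opening: 0.004
```

```bash
cat > view.py <<'E'
from press import *
import sys
n=sys.argv[1]; hn=float(sys.argv[2]) if len(sys.argv)>2 else 7
out=[]
for _ in range(3):
    p,r,s=cur(); print(s['time_s'],p,s['ft_force'],s['torque'],s['opening']); shot('side','side'+n)
shot('top','top'+n)
M=r.as_matrix(); nn=-M[:,1]; tip=p+25*M[:,2]+11*M[:,0]; q=tip+hn*nn-S; print('corner out',-q@xh,'y',q@yh,'z',q[2]+76)
f=lambda i:cv2.resize(i,(400,400),interpolation=cv2.INTER_CUBIC)
cv2.imwrite(f'pics/v{n}.png',np.hstack([f(cv2.imread(f'pics/side{n}.png')[115:165,220:270]),f(cv2.imread(f'pics/top{n}.png')[155:205,170:220])]))
E
python3 view.py 15
```

```text
24.9 [488.13 150.35  98.02] [-1.33 -0.61 -1.31] [ 0.95  1.09 -0.17] 0.0038671813158060423
24.95 [488.11 150.38  98.05] [-0.12 -1.29 -1.99] [ 0.89  1.08 -0.21] -0.0064788976733811815
25.0 [488.11 150.38  98.05] [-0.61 -0.42 -1.97] [ 0.96  1.1  -0.18] 0.00034741993127145575
corner out 11.870523008637498 y -0.26448663599268696 z 102.0357534472285
```

View pics/v15.png

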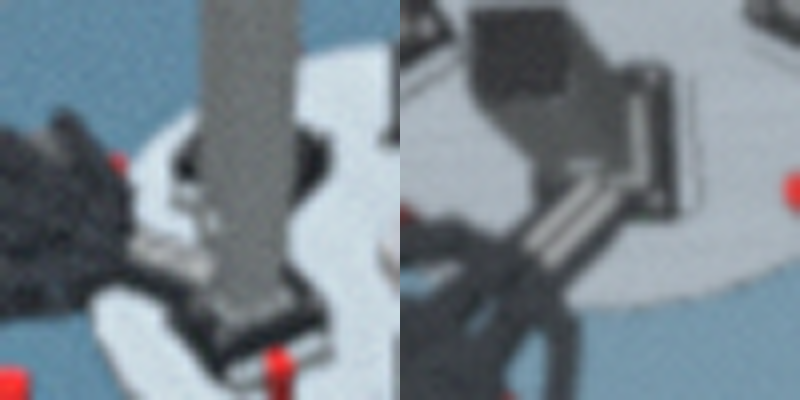

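```bash
cat > ov.py <<'E'
from press import *
import sys
n=sys.argv[1]; x0,y0,F=228,122,16
im=cv2.imread(f'pics/side{n}.png'); z=cv2.resize(im,None,fx=F,fy=F,interpolation=cv2.INTER_CUBIC); z0=z.copy()
off=np.array([.85,.3])
def L(pts,col,cl=True): cv2.polylines(z,[((proj('side',np.array(pts))+off+.5)*F).round().astype(np.int32)],cl,col,1)
p,r,s=cur(); M=r.as_matrix(); nn=-M[:,1]
for a in(11,-11):
    t=p+25*M[:,2]+a*M[:,0]; L([t+7*nn,t-7*nn,t-7*nn-20*M[:,2],t+7*nn-20*M[:,2]],(0,0,255))
bt=S+25*k
for zz in(6,-6): L([bt-11.3*xh+zz*k,bt-19.3*xh+zz*k],(0,255,0))
for zz in(107,): 
    C=np.array([S[0],S[1],zz]); L([C+a*15*xh+b*15*yh for a,b in((-1,-1),(1,-1),(1,1),(-1,1))],(255,0,255))
C=S; L([C+a*29*xh+b*26*yh for a,b in((-1,-1),(1,-1),(1,1),(-1,1))],(255,0,0))
c=lambda i:i[y0*F:(y0+36)*F,x0*F:(x0+24)*F]
cv2.imwrite(f'pics/ov{n}.png',np.hstack([c(z),c(z0)]))
E
python3 ov.py 15
```

```text
(no output)
```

View pics/ov15.png

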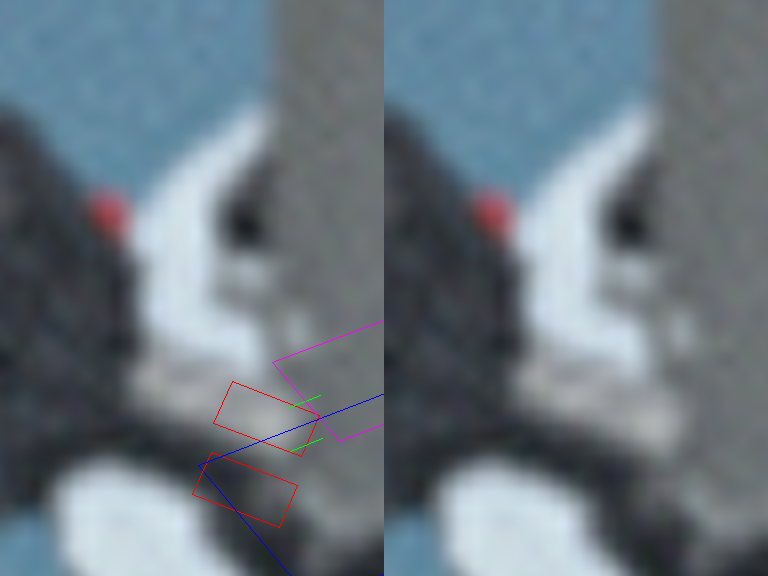

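```bash
cat > cmp.py <<'E'
from h import *
import sys
def sh(cam,a,b,box):
    y0,y1,x0,x1=box
    A=cv2.imread(f'pics/{cam}{a}.png',0)[y0:y1,x0:x1].astype(np.float32);B=cv2.imread(f'pics/{cam}{b}.png',0)[y0:y1,x0:x1].astype(np.float32)
    w=np.eye(2,3,dtype=np.float32)
    try: cc,w=cv2.findTransformECC(A,B,w,cv2.MOTION_TRANSLATION,(3,200,1e-5),None,3)
    except Exception as e: return 'fail'
    return np.round(w[:,2],2),round(cc,3)
a=sys.argv[1]
for b in sys.argv[2:]:
    print(b,'side cap',sh('side',a,b,(98,118,236,264)),'top cap',sh('top',a,b,(150,170,174,200)),'ref side foot',sh('side',a,b,(95,140,270,300)),'top ref',sh('top',a,b,(125,165,215,245)))
E
python3 cmp.py 12 13 14 15
```

```text
13 side cap (array([ 0.02, -0.02], dtype=float32), 0.999) top cap (array([ 0.01, -0.01], dtype=float32), 1.0) ref side foot (array([ 0.  , -0.02], dtype=float32), 1.0) top ref (array([-0.02, -0.01], dtype=float32), 1.0)
14 side cap (array([ 0.  , -0.01], dtype=float32), 0.999) top cap (array([0.03, 0.01], dtype=float32), 1.0) ref side foot (array([ 0.02, -0.  ], dtype=float32), 1.0) top ref (array([-0.  , -0.02], dtype=float32), 1.0)
15 side cap (array([-0.03,  0.73], dtype=float32), 0.984) top cap (array([0.57, 0.56], dtype=float32), 0.995) ref side foot (array([0.01, 0.01], dtype=float32), 1.0) top ref (array([-0.06,  0.05], dtype=float32), 0.998)
```

Emit:
apply_moves(moves=[{"linear": [-2, -0.1, 0], "dr": [0, 0, 0]}, {"linear": [-2, -0.1, 0], "dr": [0, 0, 0]}, {"linear": [-3, -0.1, 0], "dr": [0, 0, 0]}, {"linear": [-5, -0.2, 0], "dr": [0, 0, 0]}, {"linear": [-8, -0.3, 0], "dr": [0, 0, 0]}, {"linear": [-10, -0.4, 0], "dr": [0, 0, 0]}, {"linear": [-10, -0.4, 0], "dr": [0, 0, 0]}])

```text
time_s: 25.98
position: [447.3, 148.7, 98.2]
orientation: [0.741, -0.289, 0.565, 0.219]
ft_force: [-0.2, -0.4, -0.3]
opening: -0.0
```

```bash
python3 view.py 16; python3 cmp.py 12 15 16
```

```text
25.975 [447.25 148.67  98.22] [-0.24 -0.44 -0.27] [ 0.7   0.77 -0.01] -0.000166271094395874
26.025 [446.2  148.64  97.82] [-0.84 -0.15  0.31] [ 0.72  0.81 -0.06] 0.0018946136464724323
26.075 [446.91 148.8   97.94] [-0.12  0.08 -0.26] [ 0.65  0.75 -0.03] 0.002367774402902349
corner out 53.07619269572417 y 0.12249791874600872 z 101.91597665099358
15 side cap (array([-0.03,  0.73], dtype=float32), 0.984) top cap (array([0.57, 0.56], dtype=float32), 0.995) ref side foot (array([0.01, 0.01], dtype=float32), 1.0) top ref (array([-0.06,  0.05], dtype=float32), 0.998)
16 side cap (array([0.02, 0.78], dtype=float32), 0.982) top cap (array([0.55, 0.53], dtype=float32), 0.994) ref side foot (array([-0.  , -0.02], dtype=float32), 1.0) top ref (array([-0.04,  0.04], dtype=float32), 0.998)
```

View pics/v16.png

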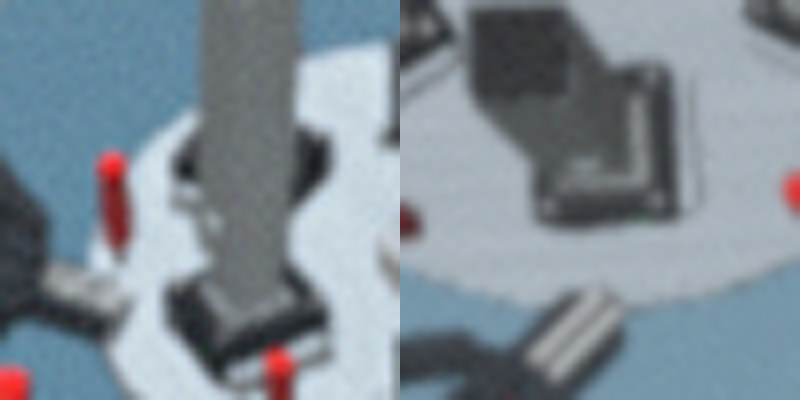

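Emit:
apply_moves(moves=[{"linear": [-4.4, 5.5, 21.5], "dr": [0, 0, 0]}, {"linear": [-4.4, 5.5, 21.5], "dr": [0, 0, 0]}, {"linear": [-4.4, 5.5, 21.5], "dr": [0, 0, 0]}, {"linear": [-4.4, 5.5, 21.5], "dr": [0, 0, 0]}, {"linear": [-4.4, 5.5, 21.5], "dr": [0, 0, 0]}, {"linear": [-4.4, 5.5, 21.5], "dr": [0, 0, 0]}, {"linear": [-4.4, 5.5, 21.5], "dr": [0, 0, 0]}, {"linear": [-4.4, 5.5, 21.5], "dr": [0, 0, 0]}, {"linear": [3.5, -2, 4], "dr": [0.102, -0.036, -0.1293]}, {"linear": [3.5, -2, 4], "dr": [0.102, -0.036, -0.1293]}, {"linear": [3.5, -2, 4], "dr": [0.102, -0.036, -0.1293]}, {"linear": [3.5, -2, 4], "dr": [0.102, -0.036, -0.1293]}, {"linear": [3.5, -2, 4], "dr": [0.102, -0.036, -0.1293]}, {"linear": [3.5, -2, 4], "dr": [0.102, -0.036, -0.1293]}, {"linear": [3.5, -2, 4], "dr": [0.102, -0.036, -0.1293]}, {"linear": [3.5, -2, 4], "dr": [0.102, -0.036, -0.1293]}])

```text
time_s: 28.18
position: [441.1, 176.1, 302.4]
orientation: [-0.445, 0.825, -0.325, -0.123]
ft_force: [0.4, 0.1, -0.1]
opening: -0.003
```

```bash
python3 - <<'E'
from press import *
p,r,s=cur(); print(s['time_s'],p,s['joint_pos'].round(2),s['ft_force'])
v=delta([460,160,325],mk(yh,[0,0,-1])); print(v/7)
E
```

```text
28.175 [441.08 176.09 302.4 ] [-1.44  0.28  0.75  1.88  0.41  1.46  1.76] [ 0.39  0.12 -0.07]
dlin [ 18.92 -16.09  22.6 ] drot [ 0.7  -0.24 -0.9 ] deg 66.7
[ 0.1  -0.03 -0.13]
```

Emit:
apply_moves(moves=[{"linear": [2.7, -2.3, 3.2], "dr": [0.1, -0.0343, -0.128]}, {"linear": [2.7, -2.3, 3.2], "dr": [0.1, -0.0343, -0.128]}, {"linear": [2.7, -2.3, 3.2], "dr": [0.1, -0.0343, -0.128]}, {"linear": [2.7, -2.3, 3.2], "dr": [0.1, -0.0343, -0.128]}, {"linear": [2.7, -2.3, 3.2], "dr": [0.1, -0.0343, -0.128]}, {"linear": [2.7, -2.3, 3.2], "dr": [0.1, -0.0343, -0.128]}, {"linear": [2.7, -2.3, 3.2], "dr": [0.1, -0.0343, -0.128]}, {"linear": [16, -5.5, 0], "dr": [0, 0, 0]}, {"linear": [16, -5.5, 0], "dr": [0, 0, 0]}, {"linear": [16, -5.5, 0], "dr": [0, 0, 0]}, {"linear": [16, -5.5, 0], "dr": [0, 0, 0]}, {"linear": [0, 0, -10], "dr": [0, 0, 0]}, {"linear": [0, 0, 0], "dr": [0, 0, 0]}, {"linear": [0, 0, 0], "dr": [0, 0, 0]}, {"linear": [0, 0, 0], "dr": [0, 0, 0]}])

```text
time_s: 30.05
position: [523.4, 138.9, 314.8]
orientation: [-0.03, 1.0, 0.001, 0.0]
ft_force: [-0.3, -1.1, -0.6]
opening: -0.001
```

```bash
python3 - <<'E'
from press import *
p,r,s=cur(); print(s['time_s'],p,s['joint_pos'].round(2),s['ft_force'],s['torque'])
v=delta([524,138,300],mk(yh,[0,0,-1]))
shot('side','side17')
cv2.imwrite('pics/c17.png',cv2.resize(cv2.imread('pics/side17.png')[75:165,215:305],(540,540),interpolation=cv2.INTER_CUBIC))
E
python3 cmp.py 12 16
```

```text
30.05 [523.4  138.92 314.79] [-1.21  0.18  0.98  1.83 -0.16  1.22  1.45] [-0.34 -1.07 -0.59] [0.02 0.05 0.03]
dlin [  0.6   -0.92 -14.79] drot [-0.    0.   -0.01] deg 0.7
16 side cap (array([0.02, 0.78], dtype=float32), 0.982) top cap (array([0.55, 0.53], dtype=float32), 0.994) ref side foot (array([-0.  , -0.02], dtype=float32), 1.0) top ref (array([-0.04,  0.04], dtype=float32), 0.998)
```

View pics/c17.png

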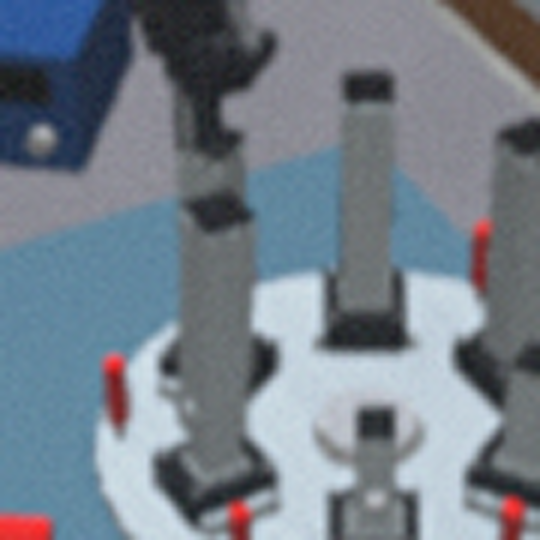

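Emit:
apply_moves(moves=[{"linear": [0.6, -0.8, -10], "dr": [0, 0, 0]}, {"linear": [0, 0, -10], "dr": [0, 0, 0]}, {"linear": [0, 0, -9], "dr": [0, 0, 0]}, {"linear": [0, 0, 0], "dr": [0, 0, 0]}])

```text
time_s: 30.6
position: [523.6, 137.5, 284.4]
orientation: [-0.029, 1.0, -0.0, -0.001]
ft_force: [0.3, 0.4, 0.2]
opening: 0.001
```

Emit:
apply_moves(moves=[{"linear": [0, 0, -2.5], "dr": [0, 0, 0]}, {"linear": [0, 0, -2.5], "dr": [0, 0, 0]}, {"linear": [0, 0, 0], "dr": [0, 0, 0]}])

```text
time_s: 30.98
position: [524.4, 137.8, 280.6]
orientation: [-0.029, 1.0, 0.001, 0.0]
ft_force: [-0.2, -0.0, -0.3]
opening: 0.004
```

Emit:
apply_moves(moves=[{"linear": [0, 0, -1.5], "dr": [0, 0, 0]}, {"linear": [0, 0, -1.5], "dr": [0, 0, 0]}, {"linear": [0, 0, 0], "dr": [0, 0, 0]}])

```text
time_s: 31.35
position: [524.3, 137.8, 277.5]
orientation: [-0.029, 1.0, 0.001, 0.0]
ft_force: [-0.7, -0.0, -0.1]
opening: -0.002
```

Emit:
apply_moves(moves=[{"linear": [0, 0, -1.5], "dr": [0, 0, 0]}, {"linear": [0, 0, -1.5], "dr": [0, 0, 0]}, {"linear": [0, 0, 0], "dr": [0, 0, 0]}])

```text
time_s: 31.72
position: [524.3, 137.7, 274.4]
orientation: [-0.029, 1.0, 0.0, 0.0]
ft_force: [0.0, -0.2, 0.1]
opening: 0.004
```

Emit:
apply_moves(moves=[{"linear": [0, 0, -1.5], "dr": [0, 0, 0]}, {"linear": [0, 0, -1.5], "dr": [0, 0, 0]}, {"linear": [0, 0, 0], "dr": [0, 0, 0]}])

```text
time_s: 32.1
position: [524.2, 137.7, 271.4]
orientation: [-0.029, 1.0, 0.0, 0.0]
ft_force: [0.7, 0.3, 0.1]
opening: 0.002
```

```bash
python3 view.py 18 >/dev/null; python3 - <<'E'
from press import *
p,r,s=cur(); print(s['time_s'],p,s['ft_force'],s['torque'])
cv2.imwrite('pics/c18.png',cv2.resize(cv2.imread('pics/side18.png')[85:165,215:295],(560,560),interpolation=cv2.INTER_CUBIC))
E
```

```text
32.3 [524.43 137.77 271.73] [ 0.03 -0.13 -0.01] [ 0.03 -0.04  0.05]
```

View pics/c18.png

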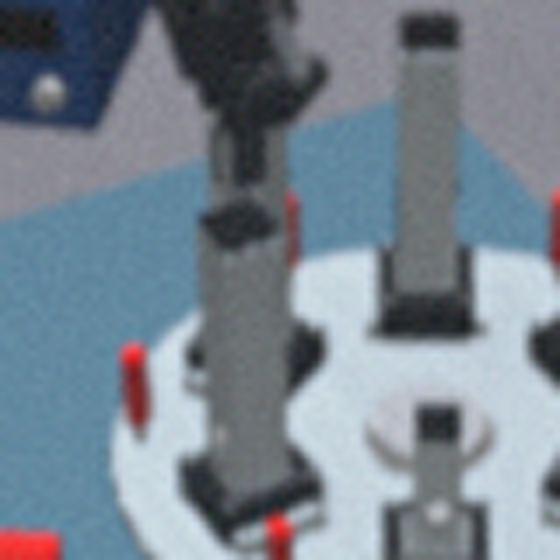

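Emit:
apply_moves(moves=[{"linear": [0, 0, -4], "dr": [0, 0, 0]}, {"linear": [0, 0, -4], "dr": [0, 0, 0]}, {"linear": [0, 0, -4], "dr": [0, 0, 0]}, {"linear": [0, 0, -3], "dr": [0, 0, 0]}, {"linear": [0, 0, 0], "dr": [0, 0, 0]}])

```text
time_s: 32.92
position: [524.2, 137.7, 256.3]
orientation: [-0.029, 1.0, 0.0, -0.0]
ft_force: [-0.2, -0.2, 0.5]
opening: 0.004
```

Emit:
apply_moves(moves=[{"linear": [0, 0, -2], "dr": [0, 0, 0]}, {"linear": [0, 0, 0], "dr": [0, 0, 0]}])

```text
time_s: 33.17
position: [524.3, 137.7, 254.6]
orientation: [-0.029, 1.0, 0.001, 0.0]
ft_force: [0.2, 0.1, 0.3]
opening: 0.0
```

Emit:
apply_moves(moves=[{"linear": [0, 0, -2], "dr": [0, 0, 0]}, {"linear": [0, 0, 0], "dr": [0, 0, 0]}])

```text
time_s: 33.42
position: [524.3, 137.7, 252.5]
orientation: [-0.029, 1.0, 0.001, 0.0]
ft_force: [1.5, -0.7, -0.3]
opening: 0.004
```

Emit:
apply_moves(moves=[{"linear": [0, 0, -2], "dr": [0, 0, 0]}, {"linear": [0, 0, 0], "dr": [0, 0, 0]}])

```text
time_s: 33.67
position: [524.8, 137.8, 251.2]
orientation: [-0.029, 1.0, 0.001, 0.001]
ft_force: [0.2, -1.0, 3.8]
opening: 0.001
```

Emit:
apply_moves(moves=[{"linear": [0, 0, -1.5], "dr": [0, 0, 0]}, {"linear": [0, 0, 0], "dr": [0, 0, 0]}])

```text
time_s: 33.92
position: [526.0, 137.9, 251.2]
orientation: [-0.029, 1.0, 0.001, 0.002]
ft_force: [-1.6, 0.4, 8.3]
opening: 0.0
```

Emit:
apply_moves(moves=[{"linear": [0, 0, -1], "dr": [0, 0, 0]}, {"linear": [0, 0, 0], "dr": [0, 0, 0]}, {"linear": [0, 0, 0], "dr": [0, 0, 0]}])

```text
time_s: 34.3
position: [526.8, 138.1, 251.2]
orientation: [-0.029, 1.0, 0.002, 0.003]
ft_force: [-1.5, 0.3, 12.3]
opening: 0.0
```

Emit:
apply_moves(moves=[{"linear": [0, 0, 4], "dr": [0, 0, 0]}, {"linear": [-1, 0, 15], "dr": [0, 0, 0]}, {"linear": [0, 0, 25], "dr": [0, 0, 0]}, {"linear": [0, 0, 25], "dr": [0, 0, 0]}, {"linear": [0, -25, 10], "dr": [0, 0, 0.087]}, {"linear": [0, -35, 0], "dr": [0, 0, 0.087]}, {"linear": [0, -35, 0], "dr": [0, 0, 0.087]}, {"linear": [0, -12, 0], "dr": [0, 0, 0.087]}, {"linear": [0, 0, 0], "dr": [0, 0, 0.087]}, {"linear": [0, 0, 0], "dr": [0, 0, 0.087]}, {"linear": [0, 0, 0], "dr": [0, 0, 0]}, {"linear": [0, 0, 0], "dr": [0, 0, 0]}])

```text
time_s: 35.8
position: [523.3, 30.8, 327.3]
orientation: [-0.286, 0.958, 0.001, 0.0]
ft_force: [0.3, -0.2, -0.5]
opening: -0.002
```

```bash
python3 - <<'E'
from press import *
p,r,s=cur(); print(s['time_s'],p,s['joint_pos'].round(2),s['ft_force'],s['torque'])
A=np.array([629.5,143.]); a=np.radians(225.7); T=np.array([*(A+155*np.array([np.cos(a),np.sin(a)])),115])
h=np.radians(225.7-90); 
delta(T,mk([np.cos(h),np.sin(h),0],[0,0,-1])); print(T)
shot('side','side19'); shot('top','top19')
f=lambda i:cv2.resize(i,(400,400),interpolation=cv2.INTER_CUBIC)
cv2.imwrite('pics/c19.png',np.hstack([f(cv2.imread('pics/side19.png')[105:165,220:280]),f(cv2.imread('pics/top19.png')[80:220,130:270])]))
E
```

```text
35.8 [523.26  30.78 327.27] [-1.06  0.1   1.    1.85 -0.09  1.24  2.12] [ 0.26 -0.17 -0.54] [0.01 0.06 0.04]
dlin [  -2.01    1.29 -212.27] drot [-0.   -0.    0.22] deg 12.5
[521.25  32.07 115.  ]
```

View pics/c19.png

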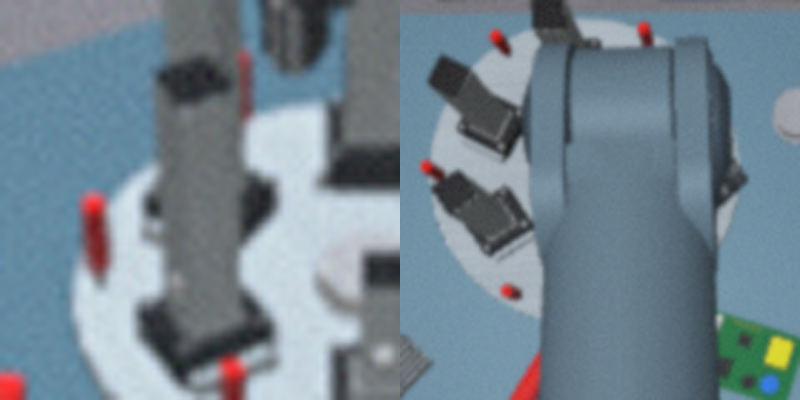

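Emit:
apply_moves(moves=[{"linear": [-1, 0.6, -30], "dr": [0, 0, 0.11]}, {"linear": [-1, 0.6, -35], "dr": [0, 0, 0.11]}, {"linear": [0, 0, -35], "dr": [0, 0, 0]}, {"linear": [0, 0, -35], "dr": [0, 0, 0]}, {"linear": [0, 0, -35], "dr": [0, 0, 0]}, {"linear": [0, 0, -25], "dr": [0, 0, 0]}, {"linear": [0, 0, -17], "dr": [0, 0, 0]}, {"linear": [0, 0, 0], "dr": [0, 0, 0]}, {"linear": [0, 0, 0], "dr": [0, 0, 0]}])

```text
time_s: 37.02
position: [522.3, 31.9, 116.1]
orientation: [-0.39, 0.921, 0.0, 0.001]
ft_force: [-0.6, 0.4, 1.8]
opening: -0.001
```

```bash
python3 - <<'E'
from press import *
p,r,s=cur(); print(s['time_s'],p,s['joint_pos'].round(2),s['ft_force'],s['torque'])
A=np.array([629.5,143.])
def P(a): a=np.radians(a); return A+155*np.array([np.cos(a),np.sin(a)])
print(P(225.7)-p[:2])
seq=np.arange(225.7,158,-3.4)
prev=p[:2]
for a in seq[1:]: q=P(a); print(round(a,1),(q-prev).round(1)); prev=q
shot('side','side20')
cv2.imwrite('pics/c20.png',cv2.resize(cv2.imread('pics/side20.png')[85:195,205:315],(550,550),interpolation=cv2.INTER_CUBIC))
E
```

```text
37.025 [522.33  31.94 116.1 ] [-0.83  0.43  0.82  2.04 -0.43  0.84  2.61] [-0.59  0.42  1.81] [-0.05  0.02 -0.  ]
[-1.08  0.12]
222.3 [-7.5  6.7]
218.9 [-6.  7.]
215.5 [-5.6  7.3]
212.1 [-5.1  7.6]
208.7 [-4.7  7.9]
205.3 [-4.2  8.2]
201.9 [-3.7  8.4]
198.5 [-3.2  8.6]
195.1 [-2.7  8.8]
191.7 [-2.1  8.9]
188.3 [-1.6  9.1]
184.9 [-1.1  9.1]
181.5 [-0.5  9.2]
178.1 [0.  9.2]
174.7 [0.6 9.2]
171.3 [1.1 9.1]
167.9 [1.7 9. ]
164.5 [2.2 8.9]
161.1 [2.7 8.8]
```

View pics/c20.png

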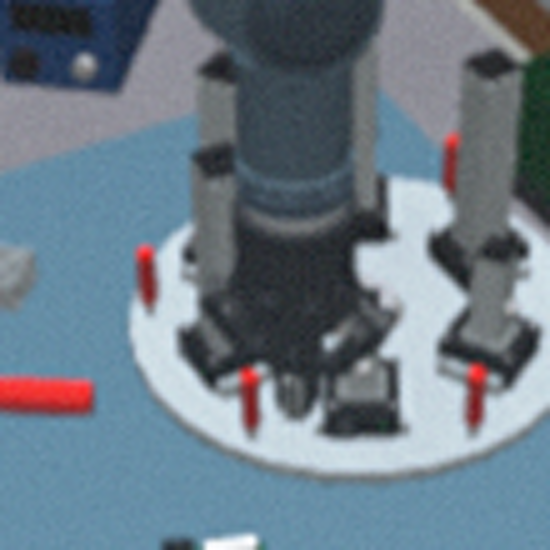

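```bash
python3 - <<'E'
from press import *
for _ in range(3):
    robot.get_image('side'); s=robot.get_state(); print(s['time_s'],s['position'],s['ft_force'],s['torque'])
E
```

```text
37.125 [522.5   32.08 116.39] [ 0.02 -0.1   0.38] [ 0.03  0.02 -0.01]
37.175 [522.36  32.1  116.3 ] [1.07 0.34 0.77] [-0.    0.02 -0.03]
37.225 [522.2   32.13 116.17] [ 0.66  0.63 -0.46] [-0.03 -0.01 -0.01]
```

Emit:
apply_moves(moves=[{"linear": [-7.3, 6.6, -0.5], "dr": [0, 0, -0.0593]}, {"linear": [-6, 7, -0.5], "dr": [0, 0, -0.0593]}, {"linear": [-5.6, 7.3, 0], "dr": [0, 0, -0.0593]}, {"linear": [-5.1, 7.6, 0], "dr": [0, 0, -0.0593]}, {"linear": [-4.7, 7.9, 0], "dr": [0, 0, -0.0593]}, {"linear": [-4.2, 8.2, 0], "dr": [0, 0, -0.0593]}])

```text
time_s: 37.98
position: [489.7, 73.9, 115.1]
orientation: [-0.218, 0.976, -0.001, 0.002]
ft_force: [1.3, -5.4, -0.4]
opening: -0.005
```

Emit:
apply_moves(moves=[{"linear": [-3.7, 8.4, 0], "dr": [0, 0, -0.0593]}, {"linear": [-3.2, 8.6, 0], "dr": [0, 0, -0.0593]}, {"linear": [-2.7, 8.8, 0], "dr": [0, 0, -0.0593]}])

```text
time_s: 38.35
position: [479.3, 100.3, 114.9]
orientation: [-0.131, 0.991, -0.0, 0.001]
ft_force: [-0.3, -4.3, 0.6]
opening: 0.002
```

```bash
python3 - <<'E'
from press import *
p,r,s=cur(); print(s['time_s'],p,s['joint_pos'].round(2),s['ft_force'],s['torque'])
q=p[:2]-[629.5,143]; print(np.hypot(*q),np.degrees(np.arctan2(q[1],q[0]))%360)
shot('side','side21')
cv2.imwrite('pics/c21.png',cv2.resize(cv2.imread('pics/side21.png')[85:195,205:315],(550,550),interpolation=cv2.INTER_CUBIC))
E
```

```text
38.35 [479.27 100.29 114.86] [-1.13  0.42  0.98  2.13 -0.48  0.83  1.98] [-0.25 -4.34  0.62] [-0.77  0.03  0.02]
156.18255408246497 195.8702525290351
```

View pics/c21.png

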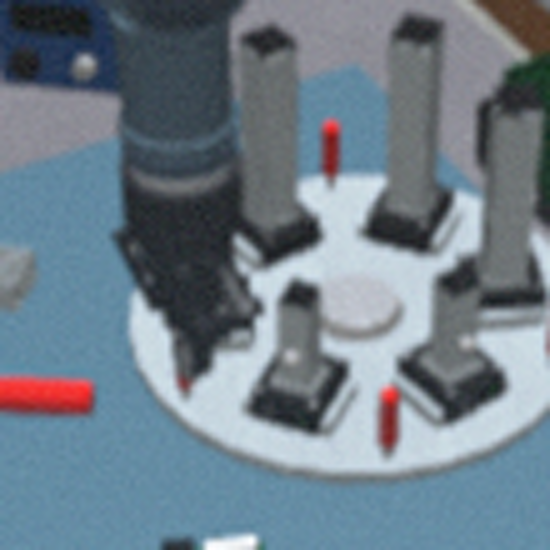

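Emit:
apply_moves(moves=[{"linear": [-2.1, 8.9, 0], "dr": [0, 0, -0.0593]}, {"linear": [-1.6, 9.1, 0], "dr": [0, 0, -0.0593]}, {"linear": [-1.1, 9.1, 0], "dr": [0, 0, -0.0593]}, {"linear": [-0.5, 9.2, 0], "dr": [0, 0, -0.0593]}])

```text
time_s: 38.9
position: [473.4, 138.2, 114.5]
orientation: [-0.014, 1.0, 0.001, -0.0]
ft_force: [-0.5, -1.6, 0.6]
opening: 0.003
```

Emit:
apply_moves(moves=[{"linear": [0, 9.2, 0], "dr": [0, 0, -0.0593]}, {"linear": [0.6, 9.2, 0], "dr": [0, 0, -0.0593]}, {"linear": [0, 0, 0], "dr": [0, 0, 0]}, {"linear": [0, 0, 0], "dr": [0, 0, 0]}])

```text
time_s: 39.4
position: [474.4, 157.0, 114.4]
orientation: [0.044, 0.999, 0.001, 0.0]
ft_force: [-0.2, 0.5, -0.6]
opening: 0.0
```

```bash
python3 - <<'E'
from press import *
p,r,s=cur(); print(s['time_s'],p,s['joint_pos'].round(2),s['ft_force'],s['torque'])
q=p[:2]-[629.5,143]; print(np.hypot(*q),np.degrees(np.arctan2(q[1],q[0]))%360)
shot('side','side22'); shot('top','top22')
f=lambda i:cv2.resize(i,(400,400),interpolation=cv2.INTER_CUBIC)
cv2.imwrite('pics/c22.png',np.hstack([f(cv2.imread('pics/side22.png')[85:195,205:315]),f(cv2.imread('pics/top22.png')[70:200,130:260])]))
E
```

```text
39.4 [474.36 156.98 114.4 ] [-1.28  0.49  1.05  2.1  -0.57  0.86  1.59] [-0.21  0.51 -0.59] [ 0.   -0.02  0.  ]
155.7711489773423 174.85223121595436
```

View pics/c22.png

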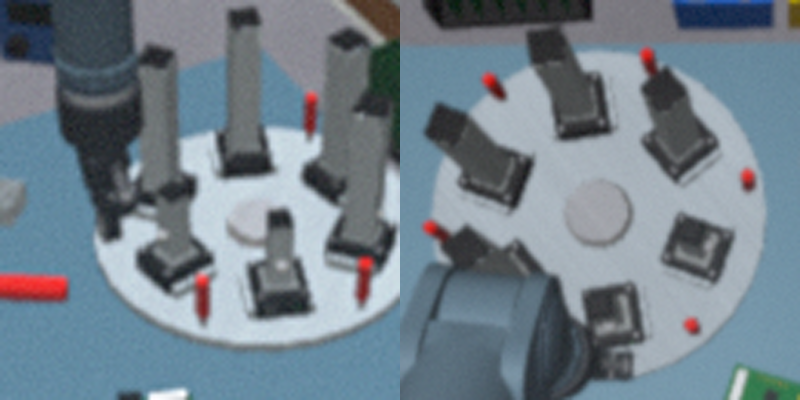

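Emit:
apply_moves(moves=[{"linear": [-12, 0, 0], "dr": [0, 0, 0]}, {"linear": [-12, 0, 10], "dr": [0, 0, 0]}, {"linear": [-10, 0, 30], "dr": [0, 0, 0]}, {"linear": [-10, 0, 40], "dr": [0, 0, 0]}, {"linear": [-10, 20, 50], "dr": [0, 0, 0]}, {"linear": [-10, 40, 40], "dr": [0, 0, 0]}, {"linear": [0, 50, 20], "dr": [0, 0, 0]}, {"linear": [0, 50, 0], "dr": [0, 0, 0]}, {"linear": [0, 50, 0], "dr": [0, 0, 0]}, {"linear": [0, 40, 0], "dr": [0, 0, 0]}])

```text
time_s: 40.75
position: [420.5, 404.5, 287.7]
orientation: [0.042, 0.999, -0.001, -0.002]
ft_force: [-0.1, -0.6, 0.2]
opening: 0.0
```

```bash
python3 - <<'E'
from h import *
np.set_printoptions(precision=1,suppress=True)
s=robot.get_state(); print(s['time_s'],s['position'],s['ft_force'])
shot('side','side23'); shot('top','top23')
for cam in('top','side'):
  for n in('0','23'):
    p,P=cloud(cam,cam+n); x,y,z=P[...,0],P[...,1],P[...,2]
    hsv=cv2.cvtColor(p,cv2.COLOR_RGB2HSV).astype(int)
    red=((hsv[...,0]<8)|(hsv[...,0]>172))&(hsv[...,1]>150)&(z>60)&(z<125)&(x>400)&(x<850)&(y>-60)&(y<400)
    N,l,st,c=cv2.connectedComponentsWithStats(red.astype(np.uint8))
    for i in range(1,N):
        if st[i,4]>=5:
            q=np.nanmean(P[l==i],0)[:2]-[629.5,143]; print(cam,n,st[i,4],np.hypot(*q).round(1),np.degrees(np.arctan2(q[1],q[0])).round(1)%60)
f=lambda i:cv2.resize(i,(400,400),interpolation=cv2.INTER_CUBIC)
cv2.imwrite('pics/c23.png',np.hstack([f(cv2.imread('pics/side23.png')[65:195,205:335]),f(cv2.imread('pics/top23.png')[70:200,130:260])]))
E
```

```text
40.75 [420.5 404.5 287.7] [-0.1 -0.6  0.2]
top 0 15 148.1 32.8
top 0 20 148.4 33.0
top 0 10 148.1 32.3
top 0 15 149.1 33.0
top 0 8 150.8 32.5
top 0 9 149.8 32.599999999999994
top 23 17 147.5 32.6
top 23 19 148.2 33.0
top 23 9 147.9 32.2
top 23 16 149.2 33.099999999999994
top 23 6 150.2 32.19999999999999
top 23 9 149.8 32.69999999999999
side 0 7 149.0 32.0
side 0 23 151.6 31.8
side 0 10 148.4 33.5
side 0 23 150.0 33.400000000000006
side 0 20 150.2 33.400000000000006
side 23 5 150.4 32.7
side 23 21 151.7 32.0
side 23 13 148.1 33.80000000000001
side 23 22 151.3 33.5
side 23 22 152.7 32.7
```

View pics/c23.png

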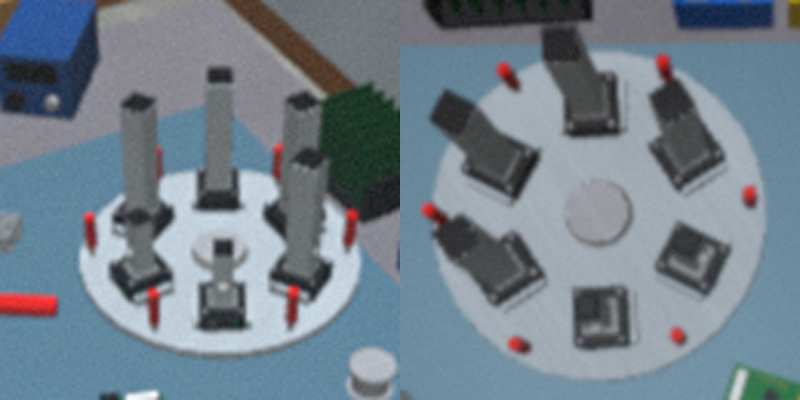

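```bash
python3 - <<'E'
from h import *
np.set_printoptions(precision=1,suppress=True)
for cam in('top','side'):
    p,P=cloud(cam,cam+'23'); g=p.mean(2); q=P[...,:2]-[629.5,143]; rad=np.hypot(q[...,0],q[...,1]); a=np.degrees(np.arctan2(q[...,1],q[...,0]))%360
    for c in(2.7,62.7,122.7,302.7):
        m=(abs((a-c+180)%360-180)<9)&(abs(rad-105)<18)&(P[...,2]>200)&(g<85)
        print(cam,c,m.sum(),np.nanmedian(P[m],0) if m.sum() else '')
a=cv2.imread('pics/top0.png').astype(int);b=cv2.imread('pics/top23.png').astype(int)
d=abs(a-b).max(2)>50; print([ (int(r),int(c)) for r,c in np.argwhere(cv2.erode(d.astype(np.uint8),np.ones((3,3)))>0)[::25]])
cv2.imwrite('pics/full.png',np.hstack([cv2.resize(cv2.imread('pics/side23.png'),(400,300)),cv2.resize(cv2.imread('pics/top23.png'),(400,300))]))
im=cv2.imread('pics/side23.png')[90:165,225:265]; cv2.imwrite('pics/col.png',cv2.resize(im,(320,600),interpolation=cv2.INTER_CUBIC))
E
```

```text
top 2.7 176 [732.  147.2 224.9]
top 62.7 174 [675.7 234.  225.2]
top 122.7 160 [572.2 230.4 225.2]
top 302.7 152 [682.4  55.9 225.3]
side 2.7 42 [732.1 145.4 226.1]
side 62.7 35 [678.9 231.8 226.7]
side 122.7 39 [572.6 230.1 226.1]
side 302.7 59 [686.6  53.  226.1]
[(97, 218), (101, 216), (103, 219), (105, 221), (178, 341), (179, 343), (180, 332), (181, 322), (181, 350), (182, 337), (183, 328), (184, 319), (184, 344), (185, 334), (186, 321), (186, 349), (187, 336), (190, 13), (191, 11), (192, 10), (193, 9), (194, 5), (194, 43), (195, 26), (196, 19), (197, 12), (198, 6), (198, 48), (199, 41), (200, 16), (201, 8), (201, 49), (202, 23), (203, 12), (204, 1), (204, 44), (205, 13), (206, 0), (206, 44), (207, 13), (208, 0), (208, 25), (209, 10), (209, 47), (210, 17), (211, 4), (211, 47), (212, 18), (213, 9), (214, 2), (214, 48), (215, 22), (216, 18), (217, 17), (218, 16), (219, 14), (220, 11), (221, 7), (222, 4), (223, 3), (224, 3), (226, 0), (289, 6), (306, 3), (310, 0), (313, 1), (316, 1), (318, 8), (321, 5), (324, 0), (326, 3), (328, 6), (330, 8), (332, 9), (334, 10), (336, 9), (338, 8), (340, 6), (342, 3), (344, 0), (345, 10), (347, 5), (349, 0), (350, 9), (352, 2), (353, 11), (355, 2), (356, 10), (358, 1), (359, 8), (360, 15), (362, 4), (363, 11), (364, 17), (366, 1), (367, 5), (368, 9), (369, 13), (370, 16), (371, 18), (372, 19), (373, 19), (374, 18), (375, 16), (376, 14), (377, 12), (378, 8), (379, 5), (380, 3), (381, 3), (382, 3), (383, 2)]
```

View pics/full.png

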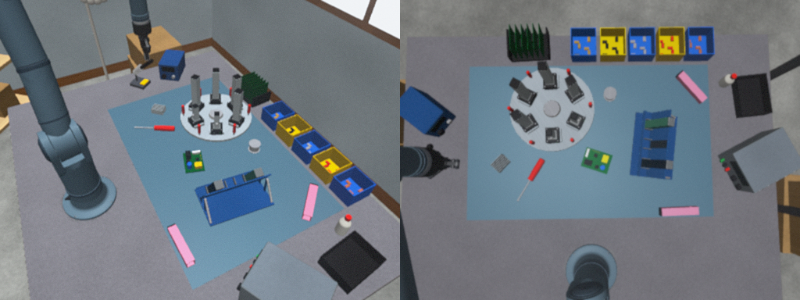

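View pics/col.png

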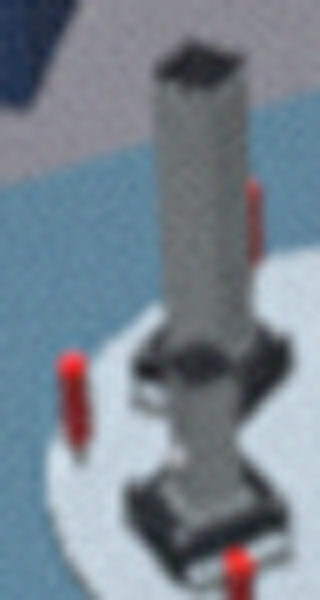

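```bash
python3 -c "
from bench import robot
print(robot.close_job()); print(robot.get_state()['time_s'])"
```

```text
the job is handed in; nothing more can be done
None
the job is handed in; nothing more can be done
```

I've handed in the job at about 41 s: the silver column is home on its foot and the carousel is one click further on.

**What I did**
- **Fitting the column:** I took the silver column from the middle of the rack and slid it over the spigot with its hole on the button's side. It rested on the button and I released it there.
- **Pressing the button:** I pressed the button with the closed fingertips just below the column's edge. The cap dropped about 3 mm and stayed down when the finger left.
- **Seating it:** The column then sank by itself before I touched the cap. I followed down and pushed with 12 N, and it did not move further.
- **Turning the carousel:** I pushed the red peg round. The carousel ran on into the next click.

**Last checks**
- **Column height:** The new column's cap stands 225–226 mm above the bench, the same as the three finished ones.
- **Carousel:** The peg angles match the starting click to within measurement noise (about 1°), and a bare foot is at the loading station.
- **Rest of the bench:** The top picture differs from the first only at the carousel, at the emptied rack slot and where the arm stands.

**Less certain**
- **Button:** I judged that it popped out from the column height and a bright spot at the hole; the pictures are too coarse to measure it.
- **Press force:** While pressing I read only about 1 N sideways, well below the 5 N I expected. I therefore took the drop seen in both cameras as the evidence that the button was pressed.

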